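# Egg into the deep cooker

## Robot

A 6-joint arm with a two-finger parallel gripper is mounted at the origin on a cart in front of the work surface, level with it; the furniture and walls round the work are solid. World frame = base frame: x ahead of the robot, y to its left, z up, the work surface at z = 0. Lengths are in m, angles in rad, forces in N, time in s.
With the tool pointing down it reaches from about 0.275 to 0.75 m from the base axis. Payload 10.2 kg.
Tool frame: the origin (TCP) lies at the very end of the fingers, on their centre line; the grasp point (between the pads) lies 19 mm behind it (bot.grip_point_offset is the distance from the TCP to the grasp point, in m); x points along the fingers, y is the direction in which the jaws open and shut, and the axes are right-handed (so a half turn about x gives the same grasp; the last joint's range is limited). The gripper opens to 85 mm and grips with 20 to 120 N. Pads are 22 mm wide; open, the fingers measure 114 mm over their backs; the gripper's body (76 mm by 85 mm) begins 54 mm behind the grasp point. The pads swing forward as they close: fully open they stand 13 mm farther back than shut.
Start: joints at [-1.478, 0.313, 1.498, -0, 1.331, -0.223], TCP at [0.163, -0.499, 0.231] pointing down, gripper open.
Joint ranges: [-2.94, 2.94], [-0.97, 2.17], [0.19, 2.56], [-1.23, 4.37], [0.02, 3.11], [-2.88, 2.88]. Speed limits (rad/s): [2.39, 2.39, 3.01, 3.14, 3.14, 3.14].

## Interface

Orientations are given as a unit quaternion [x, y, z, w].
In Python, from rig import bot, grab_frame, calibration gives the robot as it stands.
- The arm moves only by the tool move_arm, never from a script. Its argument "motion" is one flat list of numbers, 5 for each row, row after row: the closure in counts, from 0 (fully open) to 255 (shut), then the shift along the world's x, y, z in mm, then the turn about the world's z in degrees. A call has 1 to 5 rows; each row is the pose to reach, as a shift and turn from the pose commanded when the call began; what a row does not reach only later rows make up. A row lasts 1/10 s, in which the tool goes at most 50 mm and 8.59 degrees, less where a joint would pass 70% of its speed; a pose out of reach is approached as far as the arm can. A call with a gripper value outside its range is refused whole. The fingers move at their own pace and stop on an object; "force" is the grip in N (left out, the last holds). Time passes only in rows, so rows that repeat a pose let the fingers close. It gives the time, the measured TCP pose, the force and the opening at its end, in the units of the state.
- bot.state(): the state, without advancing time (a new reading comes with each control period).
- grab_frame(name): name is "scene" or "top" or "wrist"; returns the picture (400x640x3 uint8, red, green, blue); there is no depth.
- calibration(name): a dict with "camera_matrix" (3x3 intrinsics, pixels), "R" (3x3) and "t" (3): a world point X has camera coordinates R X + t. Camera axes: x right, y down, z forward; pixel columns grow to the right and rows downward; lengths in m; the calibration is good to about 2 mm. A picture is of the moment at which its call begins: read the wrist's pose just before it. calibration takes no time and is no camera call; for the wrist camera it gives the pose at the moment of the call.
- bot.hand_in(): hands the job in, once; it reports no verdict.
The state is a dict: "clock": time; "q": joint angles; "qvel": joint speeds; "joint_efforts": joint torques, N m; "tcp_pos": TCP position; "orientation": TCP orientation; "contact_force": force on the tool from outside, world axes, zero at the start; "ft_torque": the same for the moment, N m; "gripper_width": opening from 0.0 (shut) to 1.0 (fully open).
Only numpy, scipy, OpenCV 4.12 (cv2) and the standard library are available. Lean on these libraries where they do the work, as an engineer would, in place of code of your own. Each camera call takes 0.05 s, during which the arm holds its last target.

## Task

The egg cooker's stiff lid stands ajar: swing it up until it stands upright and leave it there. Then take the brown egg from its stand and lower it gently into the cooker until you feel it rest on the wire rack inside - the rack may stand high or low - and only then let go and move clear. Leave the white egg, the patterned mug and the salt shaker where they are.

Things in the scene. Friction and masses are not known exactly. Their poses are not given: they have to be found in the camera images.
- egg_cooker: egg cooker, fixed to the worktop: round steel pot on a grey base, 204 mm across at the base. Origin: centre of its underside on the worktop; Wall cupboards hang about 0.45 m above the back of the worktop, behind the cooker. z up, +x from the origin to the lid's hinge (away from the robot at yaw 0), y to the left.
- cooker_mouth (a point): centre of the pot's open mouth, level with its rim, 112 mm above the worktop. The mouth is 176 mm wide inside (wall 4 mm), the pot narrows to about 170 mm. Inside lies a level wire rack (steel bars 5 mm thick, a square grid of 24 mm pitch, 156 mm across); its bar tops are somewhere from 38 to 72 mm below the rim, different each time and not reported. It rides on a stiff spring that gives 1 mm for each 2 N pressed on it.
- lid_hinge (a point): middle of the lid's hinge pin, 104 mm behind the cooker's axis (+x of the cooker), 118 mm above the worktop; the pin runs along the cooker's y.
- lid_lip (a point): front edge of the lid's grey lip, in the middle, at its underside, 218 mm from the hinge. The lip is 50 mm wide, 8 mm thick and stands 20 mm out of the round white lid (188 mm across, up to 15 mm thick, underside flat and level with the lip's underside).
- cooker_lid (a joint): angle of the lid in rad: 0 shut, 1.57 upright, 2.1 its stop leaning back. It starts ajar (0.62 to 0.9). The hinge is stiff (about 0.7 N m of friction, so 3 to 5 N at the lip) and the lid stays wherever it is left.
- brown_egg_center (a point): brown hen's egg, rigid, 44 mm across and 57 mm high, about 60 g; the point is half-way up on its long axis (28.5 mm above its blunt lower end), its z axis is the long axis towards the pointed end. It stands upright, pointed end up, loose on a wooden ring stand (fixed, 30 mm high, 38 mm wide at the top, 47 mm at the foot) which it overhangs; its blunt end reaches 6 mm down into the ring.
- white_egg_center (a point): white egg of the same size on a like stand; the point is half-way up. The two stands may have changed places. To be left alone.
- mug_center (a point): patterned mug, 86 mm across (126 mm with its handle), 107 mm high; point on the axis of its bounding box, half-way up. To be left alone.
- salt_center (a point): salt shaker, 44 mm across, 90 mm high; point half-way up. To be left alone.
- brown_egg: the brown egg itself; origin at its blunt lower end, z along its long axis to the pointed end.
Mind the look-alikes: they are no part of the job. Leave any purple or red look-alike of the brown_egg alone.

How it is judged:
On the way, in this order (a step that is already met when the one before it is completed fails the run):
1. the lid stands upright (within 0.16 rad) (value of joint cooker_lid between 1.41 and 1.73 rad), for 0.3 s.
2. the brown egg, still held by the fingers, rests on the rack in the cooker (contact force between brown_egg and egg_cooker above 0.3 N and contact force between the fingers and brown_egg above 0.5 N and horizontal distance between brown_egg_center and cooker_mouth below 0.07 m and z of brown_egg_center in the frame of egg_cooker below 0.108 m), for 0.15 s.
At the end, for the whole second after the job is handed in: The brown egg lies at rest on the rack inside the pot (its centre below the rim and within 80 mm of the pot's axis) and the lid stands upright within 0.16 rad (9 degrees) (all of step 1 and horizontal distance between brown_egg_center and cooker_mouth below 0.08 m and z of brown_egg_center in the frame of egg_cooker below 0.108 m and linear speed of brown_egg below 0.03 m/s and contact force between brown_egg and egg_cooker above 0.15 N); the robot touches nothing.
It fails at once if the brown egg pressed or knocked against the cooker with more than 10 N (contact force between brown_egg and egg_cooker above 10 N).
It fails at once if the white egg moved more than 20 mm (distance of white_egg_center from where it was at the start of the episode above 0.02 m).
It fails at once if the patterned mug moved more than 30 mm (distance of mug_center from where it was at the start of the episode above 0.03 m).
It fails at once if the salt shaker moved more than 30 mm (distance of salt_center from where it was at the start of the episode above 0.03 m).
It also fails if it takes over 64 s, if anything falls off the work surface, if the arm or the gripper's body presses on something with over 40 N, if the wrist force passes 120 N, or if a joint passes its speed limit or range.

## Working session

There is one attempt and no reset: what is moved stays moved. The work goes in short steps, Python scripts to look and compute and a tool call to move; the robot and the scene stay as the last step left them, time stands still between calls to the robot, and variables do not carry over. Pictures are saved under pics/ and viewed, and the job is handed in when it is done.

Besides the shell and the picture viewer there is one more tool, called after ">>>" as name(argument=value, ...) on one line, values as JSON. move_arm: Moves the arm, as the interface text tells. Its arguments: {"type":"object","properties":{"motion":{"type":"array"},"force":{"type":"number"}},"required":["motion"]}

```bash
mkdir -p pics; ls; python3 - <<'E'
from rig import bot, grab_frame, calibration
import cv2
for n in ("scene","top","wrist"):
    c=calibration(n); print(n,c)
    f=grab_frame(n); cv2.imwrite(f"pics/{n}0.png",f[:,:,::-1])
print(bot.state())
E
```

```text
pics
scene {'camera_matrix': array([[463.14281494,   0.        , 318.03769481],
       [  0.        , 463.14281494, 193.52938197],
       [  0.        ,   0.        ,   1.        ]]), 'R': array([[ 0.88342394, -0.46846211,  0.0102661 ],
       [-0.31870495, -0.61678489, -0.71972463],
       [ 0.3434957 ,  0.63255011, -0.69418374]]), 't': array([-0.45470339,  0.23358337,  1.17086751])}
top {'camera_matrix': array([[490.86652139,   0.        , 320.60958422],
       [  0.        , 490.86652139, 196.05341173],
       [  0.        ,   0.        ,   1.        ]]), 'R': array([[-0.35763041, -0.93385992, -0.00247868],
       [-0.83043761,  0.31923572, -0.45657632],
       [ 0.42716961, -0.16122718, -0.8896808 ]]), 't': array([0.17478085, 0.46751021, 1.33440235])}
wrist {'camera_matrix': array([[349.98083872,   0.        , 313.30820965],
       [  0.        , 349.98083872, 194.82638298],
       [  0.        ,   0.        ,   1.        ]]), 'R': array([[ 3.10916487e-01, -9.50437115e-01, -4.77206542e-04],
       [-9.15299152e-01, -2.99556991e-01,  2.69245373e-01],
       [-2.56043746e-01, -8.32760388e-02, -9.63071493e-01]]), 't': array([-0.52431101, -0.03529051,  0.37829454])}
{'clock': 0.15, 'q': array([-1.47837857e+00,  3.13302724e-01,  1.49825172e+00, -2.37400458e-06,
        1.33096956e+00, -2.23376333e-01]), 'qvel': array([-2.23387747e-03, -1.37049655e-03, -2.42817760e-03, -3.07841941e-05,
       -6.08727787e-04,  8.40739764e-04]), 'joint_efforts': array([ 7.44517693e-04, -4.12372255e+01, -2.59796941e+01, -1.83654388e-04,
        3.25864035e-03, -1.13619672e-05]), 'tcp_pos': array([ 0.16303228, -0.49885138,  0.23088021]), 'orientation': array([ 0.6983311 ,  0.11151553, -0.69828963,  0.11085827]), 'contact_force': array([ 0.30543598,  1.34573941, -0.23493793]), 'ft_torque': array([ 0.03395299,  0.00664183, -0.00358411]), 'gripper_width': 0.9980811694296214}
```

View pics/scene0.png

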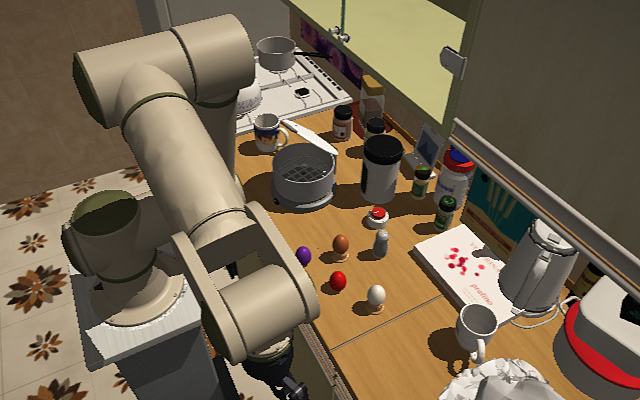

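View pics/top0.png

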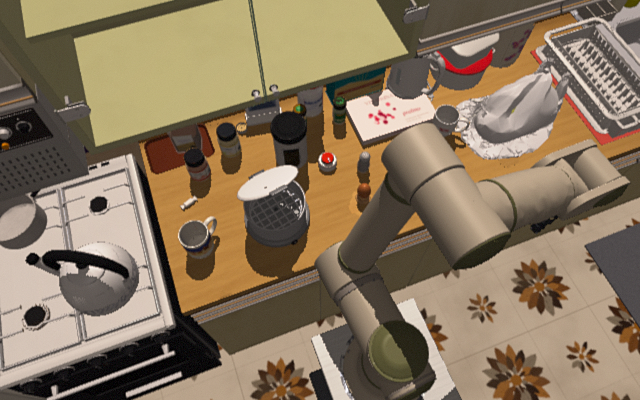

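View pics/wrist0.png

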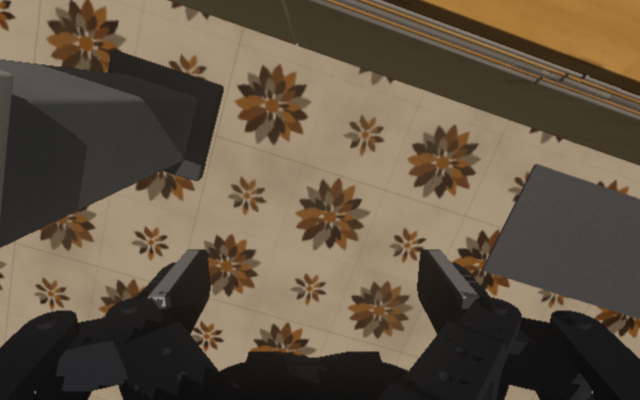

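```bash
cat > h.py <<'E'
from rig import bot, grab_frame, calibration
import numpy as np, cv2
def ray(c,u,v):
    K,R,t=c["camera_matrix"],np.array(c["R"]),np.array(c["t"])
    d=R.T@np.linalg.inv(K)@np.array([u,v,1.]); return -R.T@t,d/np.linalg.norm(d)
def onz(c,u,v,z):
    o,d=ray(c,u,v); return o+d*(z-o[2])/d[2]
def tri(*obs):
    A=np.zeros((3,3));b=np.zeros(3);rs=[ray(*o) for o in obs]
    for o,d in rs:
        P=np.eye(3)-np.outer(d,d);A+=P;b+=P@o
    X=np.linalg.solve(A,b); return X,[np.linalg.norm((np.eye(3)-np.outer(d,d))@(X-o)) for o,d in rs]
def proj(c,X):
    p=c["camera_matrix"]@(np.array(c["R"])@np.array(X)+c["t"]); return p[:2]/p[2]
def crop(src,dst,x0,y0,x1,y1,s):
    im=cv2.imread(src)[y0:y1,x0:x1]; cv2.imwrite(dst,cv2.resize(im,None,fx=s,fy=s,interpolation=cv2.INTER_CUBIC))
E
python3 - <<'E'
from h import *
crop("pics/scene0.png","pics/s_crop.png",230,90,430,240,4)
crop("pics/scene0.png","pics/s_crop2.png",270,200,420,330,4)
crop("pics/top0.png","pics/t_crop.png",200,110,400,260,4)
E
```

```text
(no output)
```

View pics/s_crop.png

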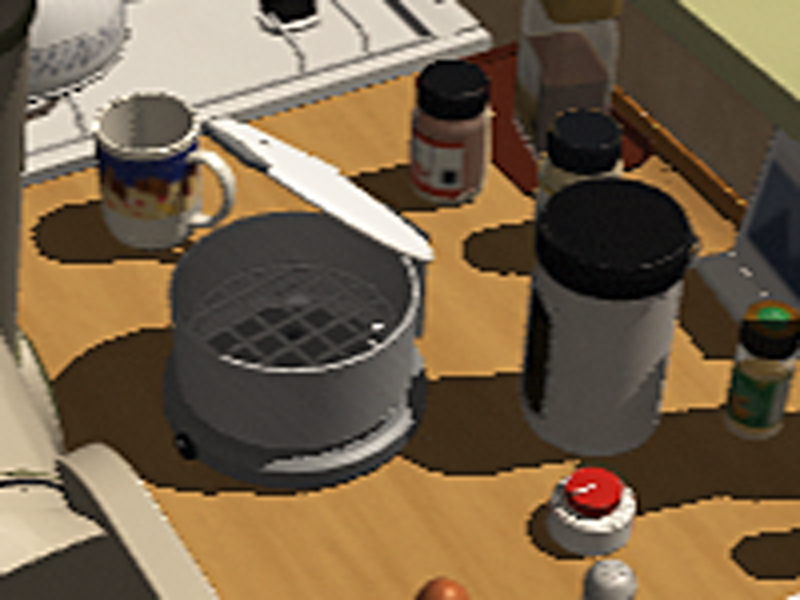

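View pics/s_crop2.png

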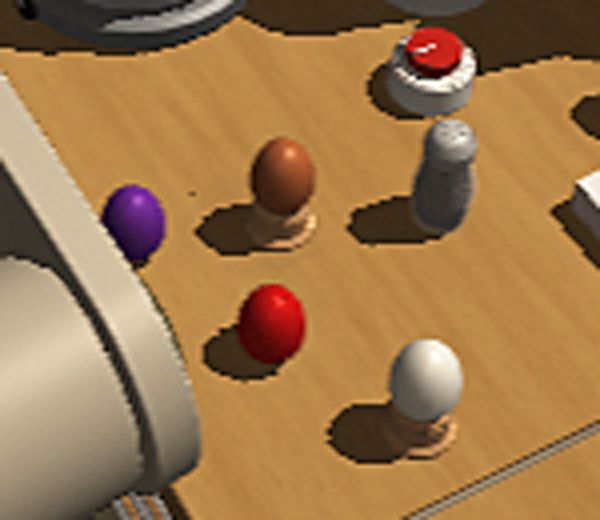

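View pics/t_crop.png

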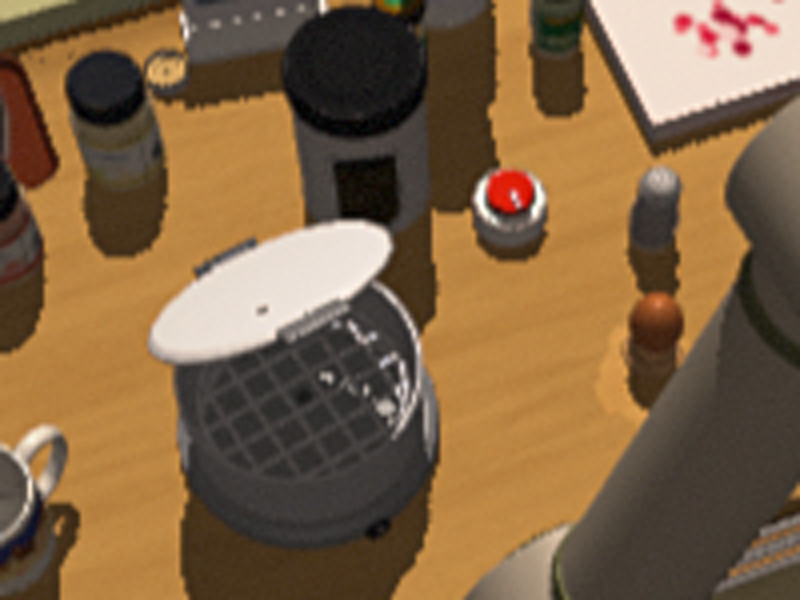

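```bash
python3 - <<'E'
from h import *
S=calibration("scene");T=calibration("top")
f=lambda x,y,x0,y0:(x/4+x0,y/4+y0)
for n,s,t in [("lipA",(240,142),(225,258)),("lipB",(240,142),(312,320)),]:
    print(n,tri((S,*f(*s,230,90)),(T,*f(*t,200,110))))
# pot mouth ellipses: rim left/right extremes
for s in [(172,290),(425,265),(300,372),(285,213)]: print("S rim",onz(S,*f(*s,230,90),.112))
for s in [(178,385),(435,400),(300,480)]: print("T rim",onz(T,*f(*s,200,110),.112))
# eggs
def cen(im,lo,hi,box):
    h=cv2.cvtColor(im,cv2.COLOR_BGR2HSV);m=cv2.inRange(h,lo,hi);k=np.zeros_like(m);x0,y0,x1,y1=box;k[y0:y1,x0:x1]=m[y0:y1,x0:x1]
    n,l,st,c=cv2.connectedComponentsWithStats(k);i=1+st[1:,4].argmax();return st[i],c[i]
s=cv2.imread("pics/scene0.png");t=cv2.imread("pics/top0.png")
a=cen(s,(3,150,60),(13,255,255),(325,230,355,258));b=cen(t,(3,150,60),(13,255,255),(350,178,375,202));print(a,b)
print("brown",tri((S,*a[1]),(T,*b[1])))
a=cen(s,(0,0,150),(180,60,255),(362,280,390,310));print(a,"white",onz(S,*a[1],.0525))
a=cen(s,(120,100,40),(150,255,255),(290,240,320,272));print(a,"purple",onz(S,*a[1],.0285))
a=cen(s,(0,230,60),(3,255,255),(325,268,350,295));print(a,"red",onz(S,*a[1],.0285))
print("salt",onz(S,*f(440,220,270,200),.0),onz(T,*f(655,245,200,110),0),tri((S,*f(450,140,270,200)),(T,*f(660,185,200,110))))
print("mug",onz(S,*f(150,240,230,90),0))
for p in [(0,105),(95,147),(258,88),(410,55)]: print("cup",onz(T,*p,.45))
for p in [(470,20),(405,152),(295,5)]: print("cupS",onz(S,*p,.45))
E
```

```text
lipA (array([0.53128218, 0.159156  , 0.24007547]), [np.float64(0.026970808741647298), np.float64(0.0269708087416474)])
lipB (array([0.48926667, 0.12006662, 0.25618016]), [np.float64(0.0015136948750426185), np.float64(0.0015136948750426149)])
S rim [0.45060047 0.16185704 0.112     ]
S rim [0.62884735 0.10237663 0.112     ]
S rim [0.49376008 0.04036822 0.112     ]
S rim [0.56440005 0.20582233 0.112     ]
T rim [0.54818795 0.2150619  0.112     ]
T rim [0.46945327 0.04403058 0.112     ]
T rim [0.44472984 0.15580646 0.112     ]
(array([334, 235,  15,  18, 199], dtype=int32), array([341.06532663, 243.1959799 ])) (array([358, 183,  13,  16, 156], dtype=int32), array([363.71153846, 190.30128205]))
brown (array([ 0.5025521 , -0.14895395,  0.04746022]), [np.float64(0.001174075227148632), np.float64(0.0011740752271485943)])
(array([373, 285,  12,  16, 140], dtype=int32), array([378.82142857, 291.80714286])) white [ 0.50631632 -0.32382276  0.0525    ]
(array([296, 246,  15,  19, 195], dtype=int32), array([303.46153846, 254.75384615])) purple [ 0.40551758 -0.12385519  0.0285    ]
(array([331, 272,  15,  19, 115], dtype=int32), array([338.33043478, 279.69565217])) red [ 0.44736503 -0.23452473  0.0285    ]
salt [ 0.59827025 -0.1994564   0.        ] [ 0.58819741 -0.19021007  0.        ] (array([ 0.6003121 , -0.19343381,  0.07433639]), [np.float64(0.0005602725611972861), np.float64(0.000560272561197419)])
mug [0.50899168 0.35498286 0.        ]
cup [0.84533887 0.69023988 0.45      ]
cup [0.64181533 0.49549879 0.45      ]
cup [0.67113054 0.09361884 0.45      ]
cup [ 0.63348166 -0.30100913  0.45      ]
cupS [1.03125503 0.09326206 0.45      ]
cupS [ 0.53294039 -0.29773208  0.45      ]
cupS [0.64628542 0.39955759 0.45      ]
```

```bash
python3 - <<'E'
from h import *
S=calibration("scene");T=calibration("top")
for c in (S,T): print("cam",-np.array(c["R"]).T@c["t"])
print(tri((S,338,35),(T,262,92)),tri((S,452,60),(T,415,10)))
f=lambda x,y,x0,y0:(x/4+x0,y/4+y0)
for z in(.24,.256,.27):
  a=onz(T,*f(280,335,200,110),z);b=onz(T,*f(348,303,200,110),z);d=b-a;print("lip",a,b,np.hypot(*d[:2]),np.arctan2(d[0],-d[1]))
a=onz(T,*f(196,270,200,110),.118);b=onz(T,*f(255,242,200,110),.118);d=b-a;print("hinge",a,b,np.hypot(*d[:2]),np.arctan2(d[0],-d[1]))
P=np.array([[.4506,.1619],[.629,.1024],[.4938,.0404],[.5644,.2058],[.5482,.2151],[.4695,.0440],[.4447,.1558]])
from scipy.optimize import least_squares
r=least_squares(lambda p:np.hypot(*(P-p[:2]).T)-.092,[.53,.12]);print(r.x,r.fun)
im=cv2.imread("pics/top0.png");crop("pics/top0.png","pics/t_c2.png",30,0,350,200,2.5)
crop("pics/scene0.png","pics/s_c3.png",270,0,590,200,2.5)
E
```

```text
cam [ 0.07395208 -0.809573    0.98558092]
cam [-0.11927112  0.2291168   1.40107946]
(array([0.61541532, 0.09550484, 0.49538815]), [np.float64(0.0026357459137360995), np.float64(0.002635745913736096)]) (array([ 0.62009258, -0.27925634,  0.60786689]), [np.float64(0.003885194898825463), np.float64(0.0038851948988255195)])
lip [0.49306408 0.14217235 0.24      ] [0.49969811 0.09190452 0.24      ] 0.05070370111047758 0.13121544240454547
lip [0.48462592 0.14337047 0.256     ] [0.49116854 0.09379534 0.256     ] 0.050004989914909134 0.13121544240454383
lip [0.47724254 0.14441883 0.27      ] [0.48370517 0.09544982 0.27      ] 0.049393617618786745 0.1312154424045449
hinge [0.63217527 0.17459247 0.118     ] [0.63938742 0.12584482 0.118     ] 0.04927828011449865 0.14688320737408703
[0.53278683 0.12045664] [ 4.46987427e-05  5.89288497e-03 -2.95485192e-03 -9.89661647e-04
  3.89020474e-03  7.25139987e-03  2.91281337e-03]
```

View pics/t_c2.png

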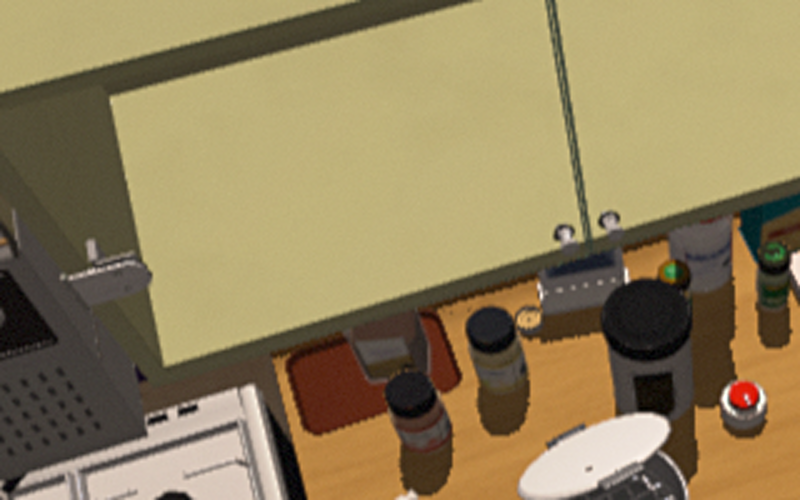

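View pics/s_c3.png

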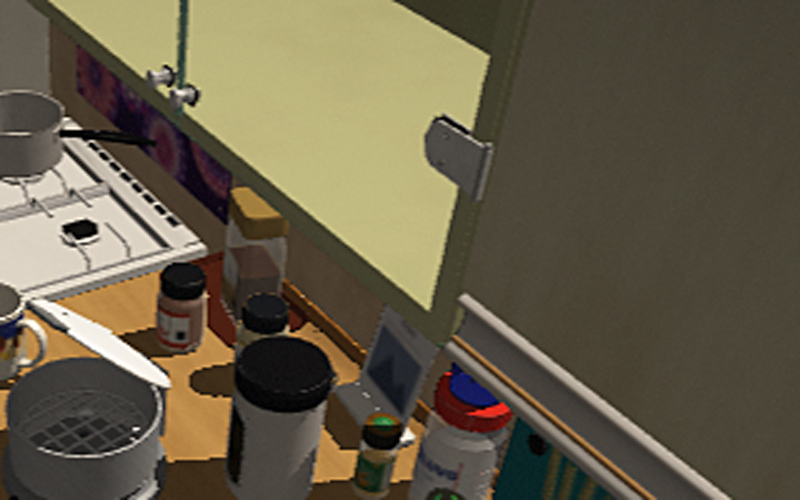

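```bash
python3 - <<'E'
from h import *
from scipy.spatial.transform import Rotation as Ro
s=bot.state();M=Ro.from_quat(s["orientation"]).as_matrix();print(M.round(3));w=calibration("wrist");C=-np.array(w["R"]).T@w["t"];print("cam",C,C-s["tcp_pos"]); print("in tool",M.T@(C-s["tcp_pos"]), "axes in tool",(M.T@np.array(w["R"]).T).round(3))
E
```

```text
[[-0.     0.311 -0.951]
 [ 0.001 -0.951 -0.311]
 [-1.    -0.001 -0.   ]]
cam [ 0.22757691 -0.47740836  0.37365389] [0.06454463 0.02144303 0.14277368]
in tool [-0.14275943 -0.00046665 -0.06804163] axes in tool [[-0.001 -0.269  0.963]
 [ 1.     0.     0.001]
 [-0.     0.963  0.269]]
```

>>> move_arm(motion=[0,30,36,15,0,0,60,72,30,0,0,90,108,45,0,0,120,144,60,0,0,150,180,70,0])

```text
clock: 0.65
tcp_pos: [0.3139, -0.3175, 0.3022]
orientation: [0.698, 0.111, -0.698, 0.111]
contact_force: [0.5, -1.3, -0.8]
gripper_width: 0.999
```

>>> move_arm(motion=[0,30,36,0,0,0,60,72,0,0,0,90,108,0,0,0,120,144,0,0,0,120,144,0,0])

```text
clock: 1.15
tcp_pos: [0.4351, -0.1711, 0.3011]
orientation: [0.698, 0.114, -0.698, 0.113]
contact_force: [-0.8, 0.7, 0.3]
gripper_width: 1.001
```

```bash
cat > snap.py <<'E'
import sys,pickle
from h import *
n=sys.argv[1]
s=bot.state();c=calibration("wrist");f=grab_frame("wrist");cv2.imwrite(f"pics/{n}.png",f[:,:,::-1]);pickle.dump(c,open(f"{n}.pkl","wb"))
print(s["clock"],s["tcp_pos"].round(4),s["q"].round(2),s["contact_force"].round(2),s["gripper_width"])
E
python3 snap.py w1
```

```text
1.15 [ 0.4351 -0.1711  0.3011] [-0.63  0.14  1.53  0.    1.47  0.62] [-0.82  0.71  0.35] 1.0006018134559376
```

View pics/w1.png

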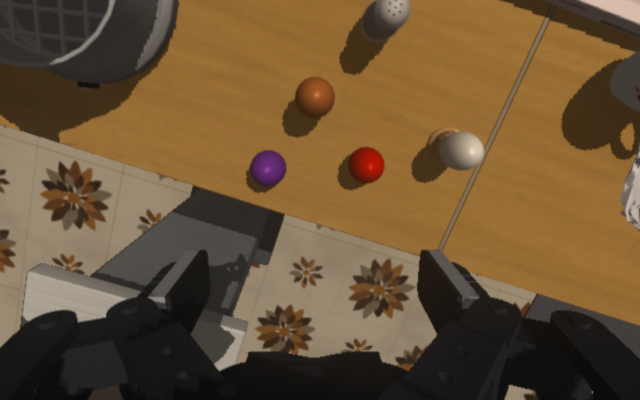

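Wrist view 1: brown egg at (315,97), the salt shaker at (387,15); look-alikes are purple (268,168), red (366,165) and white (460,151). The brown one on the stand is the target. Next, a view of the cooker.

>>> move_arm(motion=[0,0,36,24,0,0,0,72,48,0,0,0,108,72,0,0,0,144,96,0,0,0,180,120,0])

```text
clock: 1.7
tcp_pos: [0.4325, 0.0052, 0.4223]
orientation: [-0.698, -0.11, 0.698, -0.111]
contact_force: [1.0, -0.6, -0.1]
gripper_width: 0.998
```

>>> move_arm(motion=[0,10,40,0,0,0,20,80,0,0,0,30,90,0,0,0,30,90,0,0])

```text
clock: 2.1
tcp_pos: [0.4635, 0.0951, 0.4207]
orientation: [-0.698, -0.112, 0.699, -0.111]
contact_force: [-0.1, -0.5, -0.0]
gripper_width: 1.001
```

```bash
python3 snap.py w2
```

```text
2.1 [0.4635 0.0951 0.4207] [-0.05  0.14  1.23 -0.    1.77  1.21] [-0.05 -0.48 -0.01] 1.0008092716616612
```

View pics/w2.png

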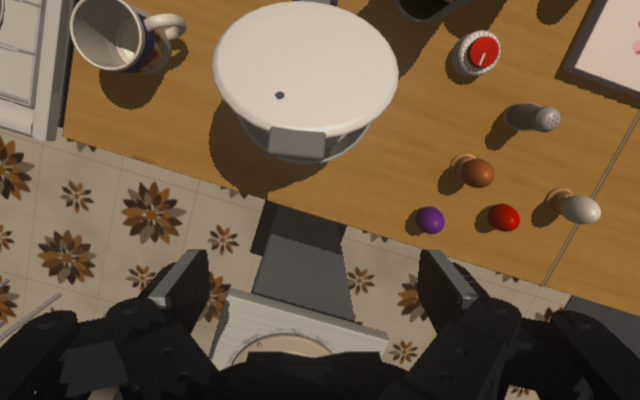

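```bash
python3 - <<'E'
from h import *
crop("pics/w2.png","pics/w2c.png",200,0,400,170,4)
crop("pics/top0.png","pics/t_c4.png",235,150,305,202,10)
E
```

```text
(no output)
```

View pics/w2c.png

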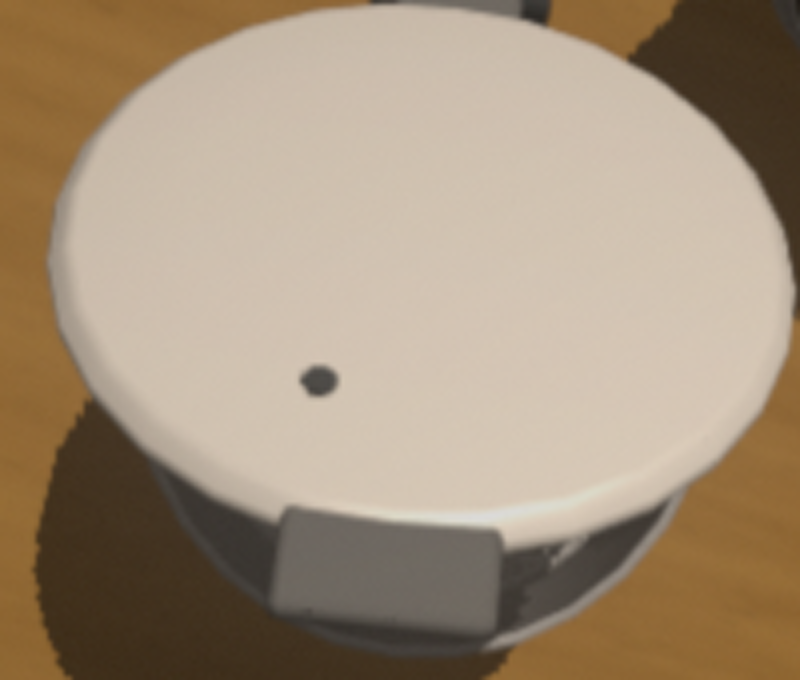

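View pics/t_c4.png

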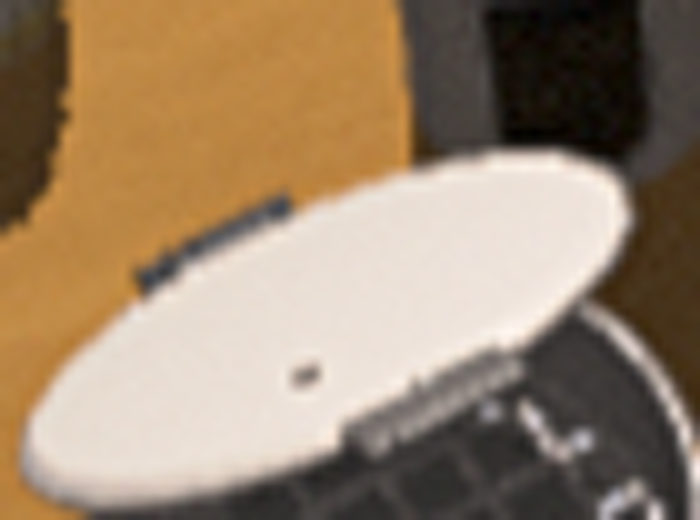

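```bash
python3 - <<'E'
from h import *
import pickle
S=calibration("scene");T=calibration("top");W=pickle.load(open("w2.pkl","rb"));W1=pickle.load(open("w1.pkl","rb"))
L=tri((W,268.75,153),(T,270.5,195));R=tri((W,323.75,159),(T,287,187));print(L,R)
d=R[0]-L[0];print("lip w",np.linalg.norm(d),"yaw",np.arctan2(d[0],-d[1]))
# lid plane yaw via hole? hinge ends in wrist: crop(372,5),(548,12)
a=onz(W,200+372/4,1,.118);b=onz(W,200+548/4,3,.118);print("hinge",a,b,np.hypot(*(b-a)[:2]))
# lip sides only from wrist for several z
# lid widest left/right in wrist -> white
print("brown",tri((W,477,173),(W1,315,97)),"white",tri((W,580,209),(W1,460,151)))
E
```

```text
(array([0.47333645, 0.14119147, 0.26862398]), [np.float64(0.003133649261617896), np.float64(0.0031336492616178746)]) (array([0.48214542, 0.09414795, 0.26631401]), [np.float64(0.0020792599281414708), np.float64(0.002079259928141485)])
lip w 0.04791686872566449 yaw 0.18510799731730898
hinge [0.62087218 0.17144213 0.118     ] [0.63462328 0.12295197 0.118     ] 0.05040226363594607
brown (array([ 0.50000411, -0.15087541,  0.04979525]), [np.float64(0.00016697878276854557), np.float64(0.00016697878276852597)]) white (array([ 0.49714853, -0.32379688,  0.05255075]), [np.float64(0.0007755700487429434), np.float64(0.0007755700487429838)])
```

```bash
python3 - <<'E'
from h import *
S=calibration("scene");T=calibration("top")
print(tri((S,334,30.8),(T,256,93.2)),tri((S,344.4,38),(T,274,87.6)))
# bottom front corner right end: scene (270+440/2.5, 335/2.5)
# door bottom edge at gap: top crop(587,243), scene crop(181,110)
print(tri((S,270+181/2.5,110/2.5),(T,30+587/2.5,243/2.5)), tri((S,270+181/2.5,118/2.5),(T,30+587/2.5,253/2.5)))
# lower edge points top at z .45
for p in [(30+165/2.5,378/2.5),(30+587/2.5,258/2.5)]: print(onz(T,*p,.45))
f=grab_frame("scene");cv2.imwrite("pics/scene1.png",f[:,:,::-1])
E
```

```text
(array([0.61278212, 0.11027083, 0.50036364]), [np.float64(0.0028134367216189823), np.float64(0.0028134367216189993)]) (array([0.61489369, 0.06604238, 0.49997384]), [np.float64(0.001897251032343006), np.float64(0.0018972510323431854)])
(array([0.62245841, 0.08976251, 0.47106757]), [np.float64(0.0008601328768060788), np.float64(0.0008601328768061413)]) (array([0.62211952, 0.09146462, 0.46057597]), [np.float64(0.003025593712562533), np.float64(0.0030255937125623755)])
[0.62950124 0.49519938 0.45      ]
[0.6208574  0.09239617 0.45      ]
```

View pics/scene1.png

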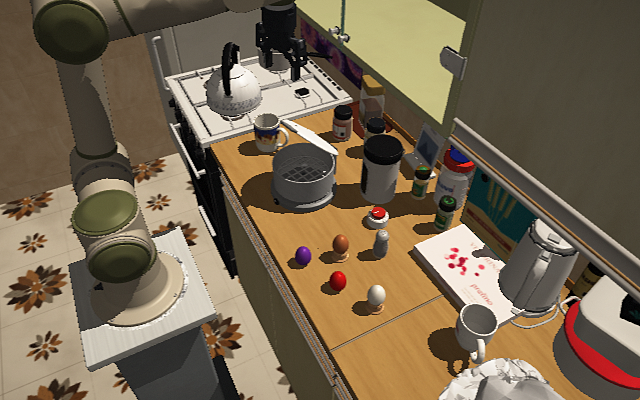

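>>> move_arm(motion=[0,-20,5,0,8.4,0,-40,10,0,16.8,0,-60,15,0,25.2,0,-76,20,0,33.6,0,-76,20,0,42])

```text
clock: 2.7
tcp_pos: [0.3854, 0.1141, 0.4221]
orientation: [0.612, 0.355, -0.611, 0.356]
contact_force: [-0.6, -0.4, 0.0]
gripper_width: 1.001
```

>>> move_arm(motion=[0,0,0,-15,8.4,0,0,0,-30,16.8,0,0,0,-60,25.2,0,0,0,-90,33.6,0,0,0,-120,41])

```text
clock: 3.2
tcp_pos: [0.3867, 0.1136, 0.3003]
orientation: [0.448, 0.547, -0.448, 0.547]
contact_force: [0.5, -0.0, 0.0]
gripper_width: 1.004
```

>>> move_arm(motion=[0,0,0,-25,0,0,0,0,-55,0,0,0,0,-55,0])

```text
clock: 3.5
tcp_pos: [0.3854, 0.1137, 0.2438]
orientation: [0.449, 0.547, -0.451, 0.544]
contact_force: [-0.1, -0.1, 0.6]
gripper_width: 1.0
```

```bash
python3 snap.py w3; python3 - <<'E'
from h import *
from scipy.spatial.transform import Rotation as Ro
M=Ro.from_quat(bot.state()["orientation"]).as_matrix();print(M.round(3))
f=grab_frame("scene");cv2.imwrite("pics/scene2.png",f[:,:,::-1])
f=grab_frame("top");cv2.imwrite("pics/top2.png",f[:,:,::-1])
crop("pics/scene2.png","pics/scene2c.png",180,0,440,195,3)
E
```

```text
3.5 [0.3854 0.1137 0.2438] [-0.01  0.03  1.81 -0.    1.31 -0.2 ] [-0.09 -0.05  0.6 ] 1.0002845757062537
[[-0.002  0.982  0.191]
 [-0.     0.191 -0.982]
 [-1.    -0.002 -0.   ]]
```

View pics/scene2c.png

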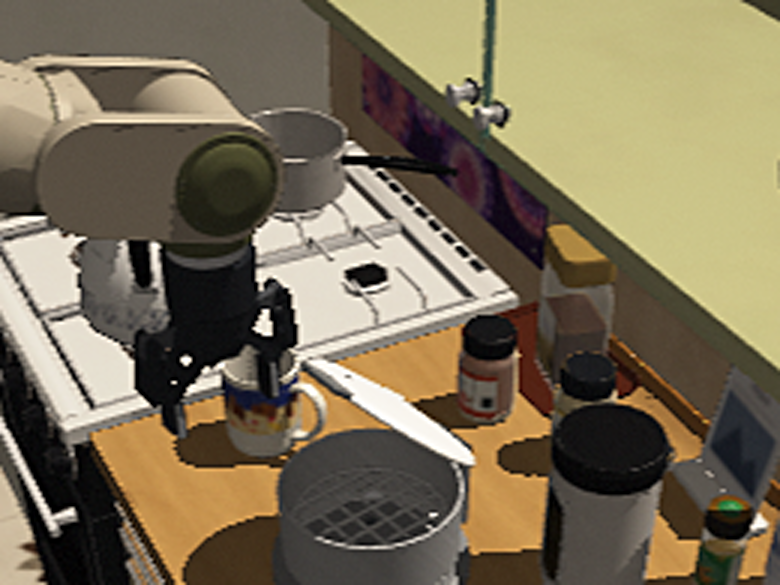

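View pics/w3.png

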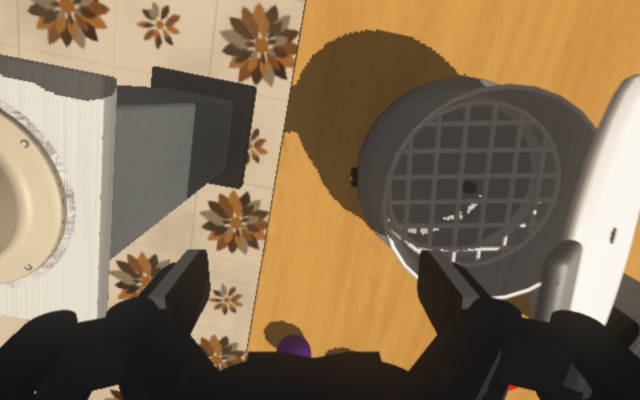

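View pics/top2.png

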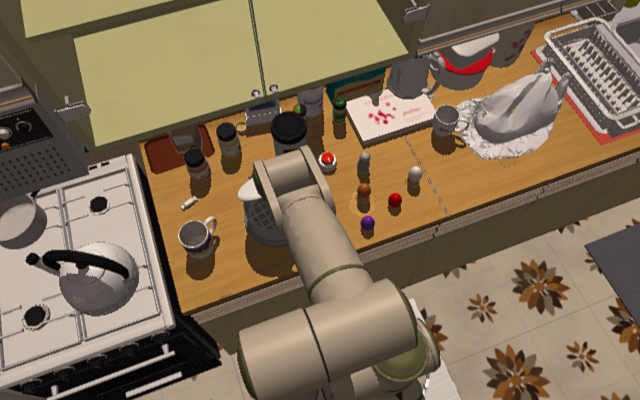

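>>> move_arm(motion=[0,0,0,-30,0,0,0,0,-52,0,0,5,1,-52,0,0,10,2,-52,0,0,10,2,-52,0])

```text
clock: 4.15
tcp_pos: [0.3984, 0.1169, 0.1959]
orientation: [0.45, 0.545, -0.449, 0.547]
contact_force: [-0.1, 0.5, -0.8]
gripper_width: 1.004
```

>>> move_arm(motion=[0,4,0.8,0,0,0,8,1.6,0,0,0,8,1.6,0,0])

```text
clock: 4.45
tcp_pos: [0.4052, 0.1185, 0.195]
orientation: [0.449, 0.546, -0.449, 0.546]
contact_force: [-2.5, -1.5, -0.7]
gripper_width: 0.999
```

>>> move_arm(motion=[0,5,1,3,0,0,10,2,8,0,0,15,3,13,0,0,20,4,18,0,0,20,4,18,0])

```text
clock: 4.95
tcp_pos: [0.4261, 0.1226, 0.2132]
orientation: [0.45, 0.545, -0.449, 0.547]
contact_force: [-1.6, 0.1, 0.1]
gripper_width: 0.999
```

```bash
python3 snap.py w4; python3 - <<'E'
from h import *
f=grab_frame("scene");cv2.imwrite("pics/scene3.png",f[:,:,::-1])
crop("pics/scene3.png","pics/scene3c.png",180,0,440,195,3)
E
```

```text
4.95 [0.4261 0.1226 0.2132] [ 0.01  0.15  1.76  0.    1.24 -0.18] [-1.57  0.11  0.06] 0.9989422868540634
```

View pics/scene3c.png

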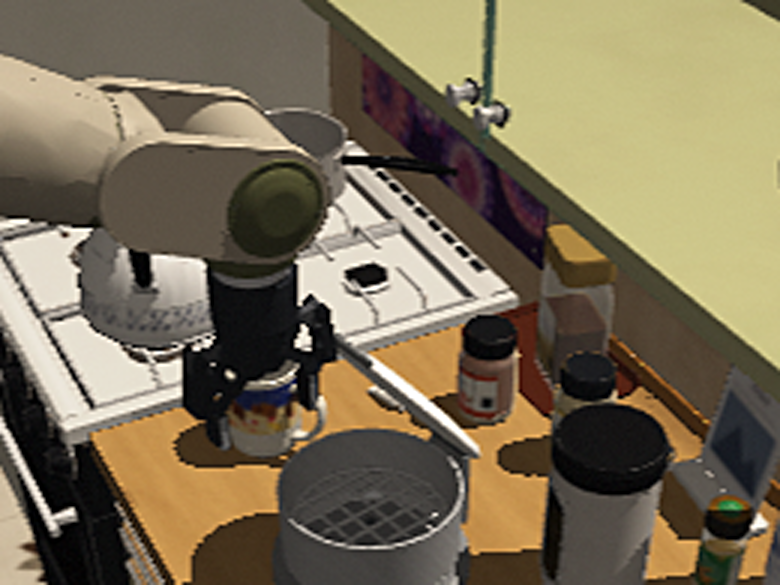

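View pics/w4.png

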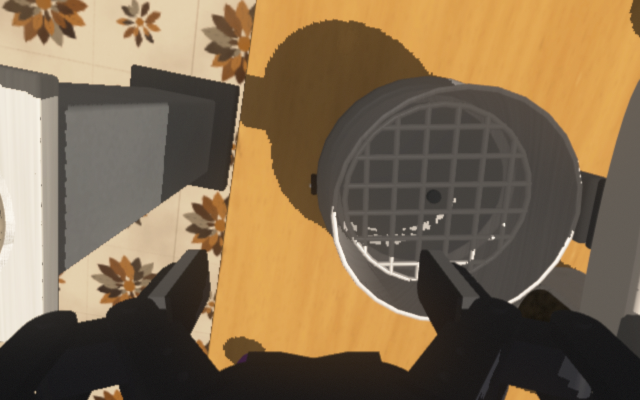

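>>> move_arm(motion=[0,11,2,8,0,0,22,4,15,0,0,33,6.4,22,0,0,44,8.5,28,0,0,55,10.7,33,0])

```text
clock: 5.55
tcp_pos: [0.48, 0.1334, 0.2453]
orientation: [0.449, 0.546, -0.45, 0.546]
contact_force: [-3.1, -0.2, -1.4]
gripper_width: 1.003
```

>>> move_arm(motion=[0,8,1.6,2,0,0,16,3.1,4,0,0,24,4.7,6,0,0,24,4.7,6,0])

```text
clock: 5.95
tcp_pos: [0.505, 0.138, 0.2513]
orientation: [0.45, 0.546, -0.449, 0.546]
contact_force: [0.5, -0.6, -0.1]
gripper_width: 0.999
```

```bash
python3 snap.py w5; python3 - <<'E'
from h import *
f=grab_frame("scene");cv2.imwrite("pics/scene4.png",f[:,:,::-1])
f=grab_frame("top");cv2.imwrite("pics/top4.png",f[:,:,::-1])
crop("pics/scene4.png","pics/scene4c.png",180,0,440,195,3)
crop("pics/top4.png","pics/top4c.png",160,60,360,210,4)
E
```

```text
5.95 [0.505  0.138  0.2513] [ 0.04  0.29  1.47  0.    1.38 -0.15] [ 0.49 -0.57 -0.05] 0.9994766273319114
```

View pics/scene4c.png

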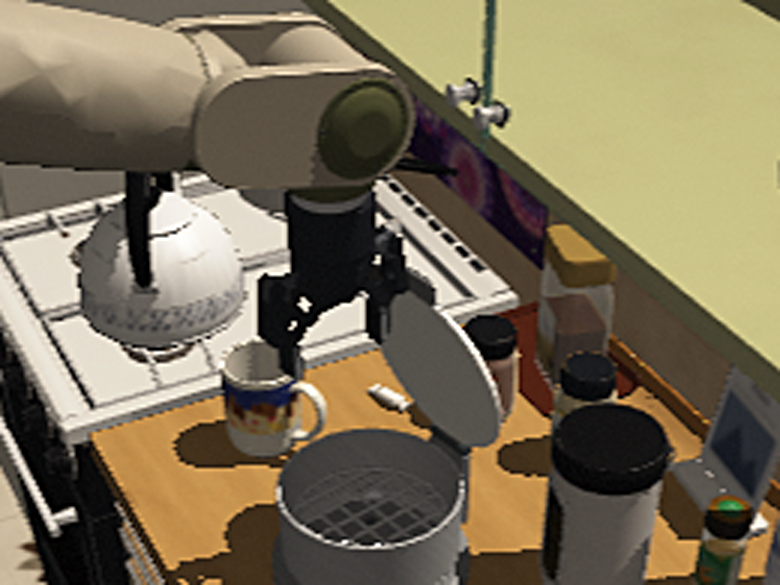

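View pics/top4c.png

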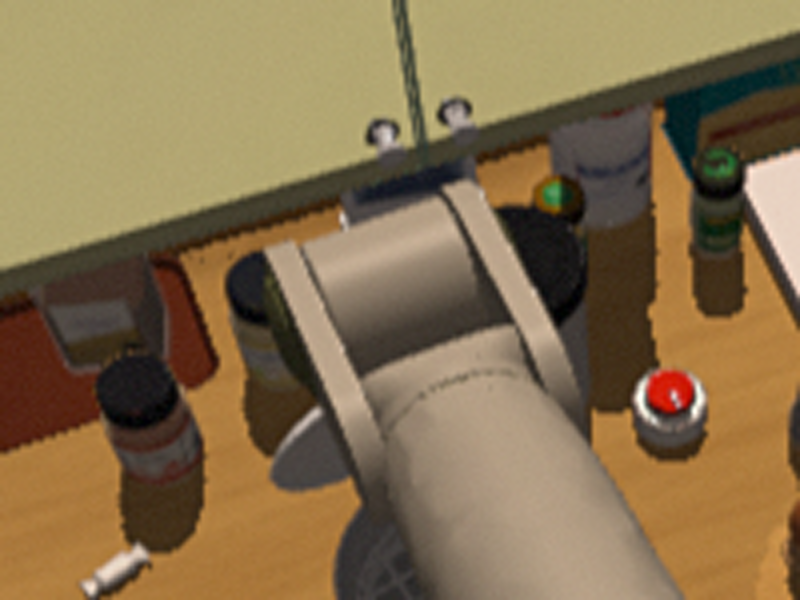

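```bash
python3 - <<'E'
from h import *
T=calibration("top");S=calibration("scene")
for u,v in [(270,250),(305,242),(440,190),(475,183)]:
  print([onz(T,160+u/4,60+v/4,z)[:2].round(3) for z in (.46,.50,.55)])
print([proj(S,[.505,.138-.06,z]) for z in (.45,.5,.55)], 180+365/3,125/3)
# lip corner in scene: crop(430,300)?; lid hinge
E
python3 - <<'E'
import sys; sys.path.insert(0,'.')
import cv2
im=cv2.imread("pics/scene4.png")[80:160,280:360];cv2.imwrite("pics/s4d.png",cv2.resize(im,None,fx=7,fy=7,interpolation=cv2.INTER_CUBIC))
E
```

```text
[array([0.591, 0.193]), array([0.561, 0.194]), array([0.523, 0.196])]
[array([0.589, 0.172]), array([0.559, 0.174]), array([0.521, 0.177])]
[array([0.597, 0.086]), array([0.566, 0.092]), array([0.528, 0.1  ])]
[array([0.594, 0.065]), array([0.564, 0.072]), array([0.526, 0.081])]
[array([300.69285686,  65.31126732]), array([300.34477867,  45.13401046]), array([299.97282092,  23.57251314])] 301.6666666666667 41.666666666666664
```

View pics/s4d.png

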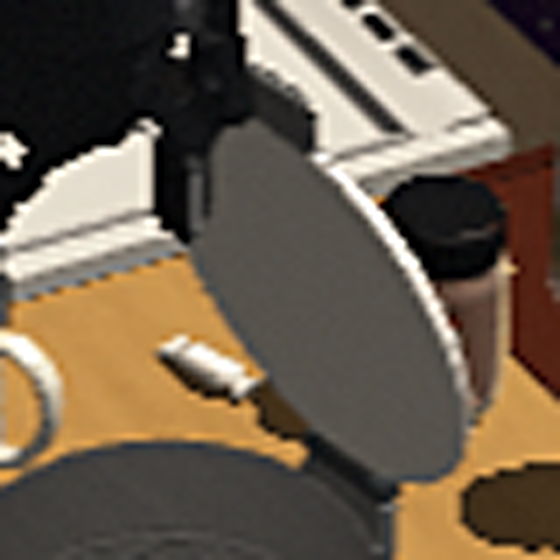

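```bash
python3 - <<'E'
from h import *
S=calibration("scene")
H=np.array([.633,.148,.118]);e=np.array([np.cos(.19),np.sin(.19),0]);l=np.array([-np.sin(.19),np.cos(.19),0])
for th in (1.2,1.25,1.3,1.35,1.4):
  c=H-e*.104*np.cos(th)+[0,0,.104*np.sin(th)]
  u=-e*np.cos(th)+np.array([0,0,np.sin(th)])
  P=np.array([proj(S,c+.094*(np.cos(a)*l+np.sin(a)*u)) for a in np.linspace(0,6.28,200)])
  print(th,proj(S,c),((P.min(0)-[280,80])*7).round(),((P.max(0)-[280,80])*7).round())
E
```

```text
1.2 [320.86102019 123.83841613] [129. 120.] [447. 485.]
1.25 [322.20586521 122.70668396] [142. 105.] [454. 483.]
1.3 [323.569327   121.63811317] [155.  92.] [462. 481.]
1.35 [324.94730892 120.6356989 ] [167.  80.] [470. 479.]
1.4 [326.33568782 119.70219236] [179.  68.] [478. 477.]
```

View pics/w5.png

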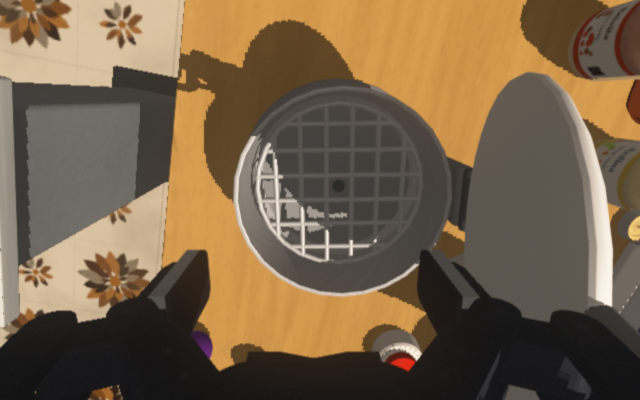

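```bash
python3 - <<'E'
from h import *
import pickle
W=pickle.load(open("w5.pkl","rb"))
for u,v in [(237,187),(449,187),(340,80),(345,295)]: print(onz(W,u,v,.112))
print("hinge",onz(W,458,162,.118),onz(W,458,228,.118),onz(W,470,190,.118))
H=np.array([.633,.148,.118]);e=np.array([np.cos(.19),np.sin(.19),0]);l=np.array([-np.sin(.19),np.cos(.19),0])
for th in (1.2,1.3,1.4,1.5):
  c=H-e*.104*np.cos(th)+[0,0,.104*np.sin(th)]
  u=-e*np.cos(th)+np.array([0,0,np.sin(th)])
  P=np.array([proj(W,c+.094*(np.cos(a)*l+np.sin(a)*u)) for a in np.linspace(0,3.14,9)])
  print(th,P.round().tolist())
E
python3 -c "
import sys; sys.path.insert(0,'.')
from h import crop
crop('pics/w5.png','pics/w5c.png',430,60,640,310,3)"
```

```text
[0.44333037 0.12220683 0.112     ]
[0.61631973 0.15618126 0.112     ]
[0.50936328 0.22142017 0.112     ]
[0.5534162  0.04052693 0.112     ]
hinge [0.61464044 0.17839494 0.118     ] [0.63160267 0.12447403 0.118     ] [0.63122533 0.15809772 0.118     ]
1.2 [[500.0, 74.0], [508.0, 87.0], [511.0, 148.0], [505.0, 256.0], [490.0, 370.0], [475.0, 439.0], [463.0, 452.0], [457.0, 429.0], [456.0, 390.0]]
1.3 [[524.0, 73.0], [548.0, 87.0], [570.0, 151.0], [578.0, 266.0], [563.0, 386.0], [535.0, 455.0], [507.0, 465.0], [486.0, 437.0], [474.0, 394.0]]
1.4 [[548.0, 73.0], [589.0, 87.0], [632.0, 153.0], [656.0, 273.0], [641.0, 398.0], [598.0, 468.0], [552.0, 474.0], [516.0, 443.0], [492.0, 397.0]]
1.5 [[572.0, 73.0], [630.0, 87.0], [693.0, 154.0], [733.0, 277.0], [719.0, 405.0], [662.0, 475.0], [597.0, 479.0], [545.0, 446.0], [510.0, 399.0]]
```

View pics/w5c.png

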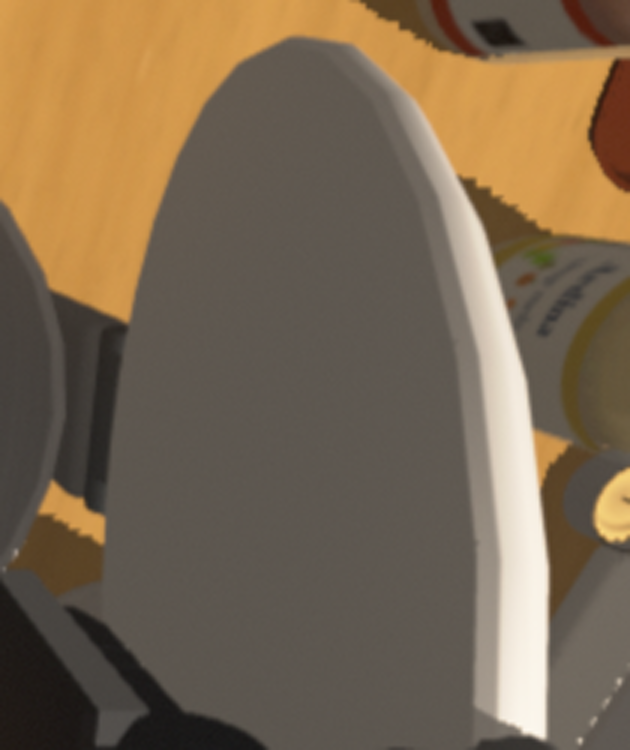

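>>> move_arm(motion=[0,7,1.4,0,0,0,14,2.7,0,0,0,21,4,0,0,0,21,4,0,0])

```text
clock: 6.5
tcp_pos: [0.5259, 0.142, 0.251]
orientation: [0.449, 0.546, -0.449, 0.546]
contact_force: [0.4, -0.2, -0.5]
gripper_width: 0.997
```

```bash
python3 snap.py w6; python3 - <<'E'
from h import *
f=grab_frame("top");cv2.imwrite("pics/top6.png",f[:,:,::-1])
crop("pics/top6.png","pics/top6c.png",200,60,320,150,6)
crop('pics/w6.png','pics/w6c.png',430,60,640,310,3)
E
```

```text
6.5 [0.5259 0.142  0.251 ] [ 0.05  0.34  1.4   0.    1.39 -0.14] [ 0.39 -0.23 -0.52] 0.9968833535459452
```

View pics/top6c.png

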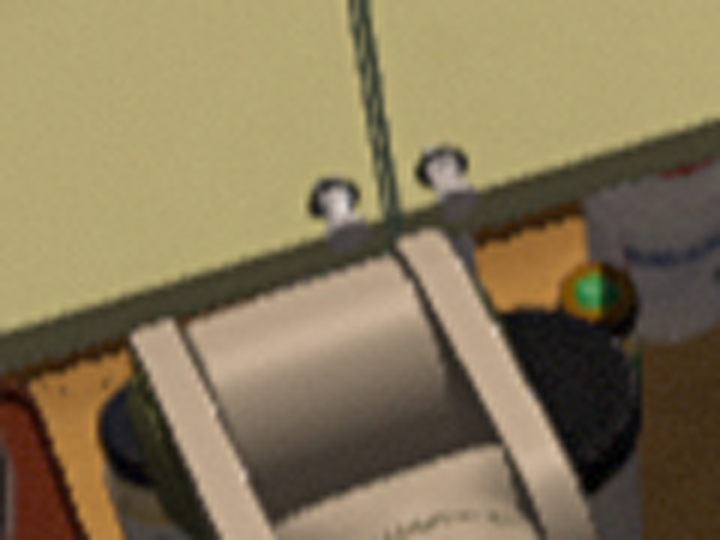

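View pics/w6c.png

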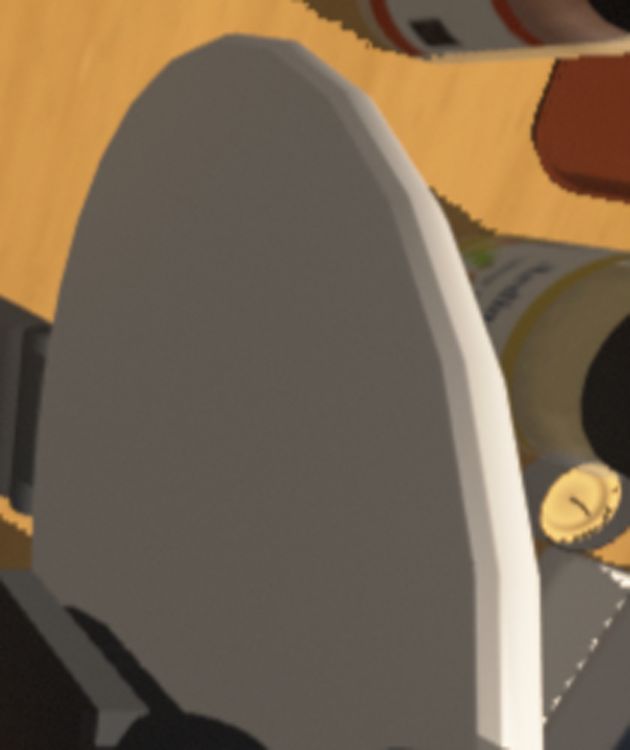

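```bash
cat > th.py <<'E'
from h import *
import pickle,sys
from scipy.optimize import brentq
W=pickle.load(open(sys.argv[1],"rb"));uo,vo=float(sys.argv[2]),float(sys.argv[3]);u2,v2=float(sys.argv[4]),float(sys.argv[5])
H=np.array([.633,.148,.118]);e=np.array([np.cos(.19),np.sin(.19),0]);l=np.array([-np.sin(.19),np.cos(.19),0])
for th in np.arange(1.2,1.75,.04):
  c=H-e*.104*np.cos(th)+[0,0,.104*np.sin(th)]
  u=-e*np.cos(th)+np.array([0,0,np.sin(th)])
  P=np.array([proj(W,c+.094*(np.cos(a)*l+np.sin(a)*u)) for a in np.linspace(-.6,1.6,200)])
  i=P[:,1].argmin(); j=i+abs(P[i:,1]-v2).argmin()
  print(round(th,2),P[i].round(1),"obs",uo,vo,"|",P[j].round(1),"obs",u2)
E
python3 th.py w6.pkl 507.3 71.7 577.7 173
python3 th.py w5.pkl 530 73 582 173 | sed -n 3,6p
```

```text
1.2 [456.   73.2] obs 507.3 71.7 | [444.3 174.2] obs 577.7
1.24 [466.2  73. ] obs 507.3 71.7 | [468.3 173. ] obs 577.7
1.28 [476.5  72.9] obs 507.3 71.7 | [492.8 171.6] obs 577.7
1.32 [486.9  72.7] obs 507.3 71.7 | [517.9 172.9] obs 577.7
1.36 [497.4  72.6] obs 507.3 71.7 | [543.5 174.1] obs 577.7
1.4 [507.8  72.5] obs 507.3 71.7 | [568.8 172.1] obs 577.7
1.44 [518.3  72.5] obs 507.3 71.7 | [594.6 172.9] obs 577.7
1.48 [528.6  72.4] obs 507.3 71.7 | [620.2 173.6] obs 577.7
1.52 [538.8  72.4] obs 507.3 71.7 | [645.4 174. ] obs 577.7
1.56 [548.8  72.4] obs 507.3 71.7 | [669.9 174.3] obs 577.7
1.6 [558.6  72.5] obs 507.3 71.7 | [693.6 174.3] obs 577.7
1.64 [568.   72.6] obs 507.3 71.7 | [716.1 174.2] obs 577.7
1.68 [577.1  72.7] obs 507.3 71.7 | [737.3 173.8] obs 577.7
1.72 [585.9  72.8] obs 507.3 71.7 | [757.1 173.3] obs 577.7
1.28 [522.3  73.1] obs 530.0 73.0 | [560.5 171.7] obs 582.0
1.32 [533.  73.] obs 530.0 73.0 | [586.6 173. ] obs 582.0
1.36 [543.7  72.9] obs 530.0 73.0 | [613.1 174.2] obs 582.0
1.4 [554.4  72.8] obs 530.0 73.0 | [638.8 172.2] obs 582.0
```

>>> move_arm(motion=[0,3,0.6,0,0,0,6,1.2,0,0,0,9,1.7,0,0,0,9,1.7,0,0])

```text
clock: 7.0
tcp_pos: [0.5344, 0.1437, 0.2512]
orientation: [0.449, 0.546, -0.449, 0.546]
contact_force: [-0.6, -0.7, 0.7]
gripper_width: 0.999
```

>>> move_arm(motion=[0,3,0.6,0,0,0,5,1,0,0,0,5,1,0,0])

```text
clock: 7.3
tcp_pos: [0.5393, 0.1447, 0.2512]
orientation: [0.449, 0.546, -0.449, 0.546]
contact_force: [-0.9, 0.4, 0.6]
gripper_width: 0.998
```

```bash
python3 snap.py w7; python3 - <<'E'
from h import *
f=grab_frame("top");cv2.imwrite("pics/top7.png",f[:,:,::-1])
crop("pics/top7.png","pics/top7c.png",200,60,320,150,6)
crop('pics/w7.png','pics/w7c.png',430,60,640,310,3)
E
```

```text
7.3 [0.5393 0.1447 0.2512] [ 0.05  0.37  1.36  0.    1.41 -0.14] [-0.93  0.45  0.64] 0.9975253659104515
```

View pics/top7c.png

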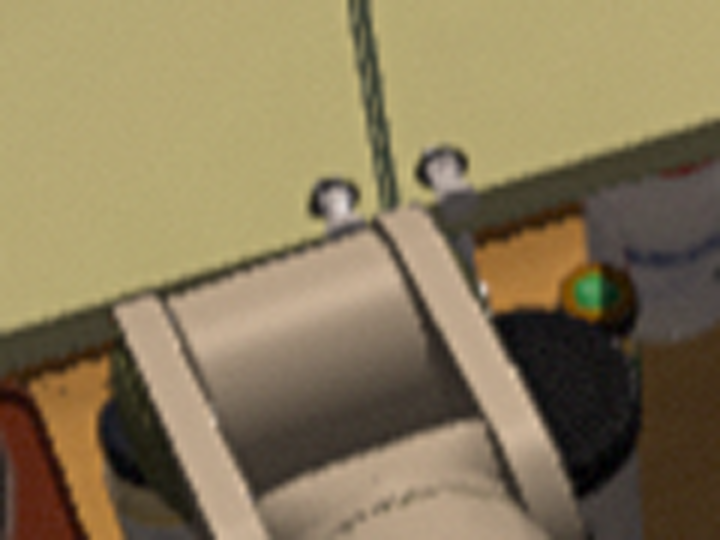

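View pics/w7c.png

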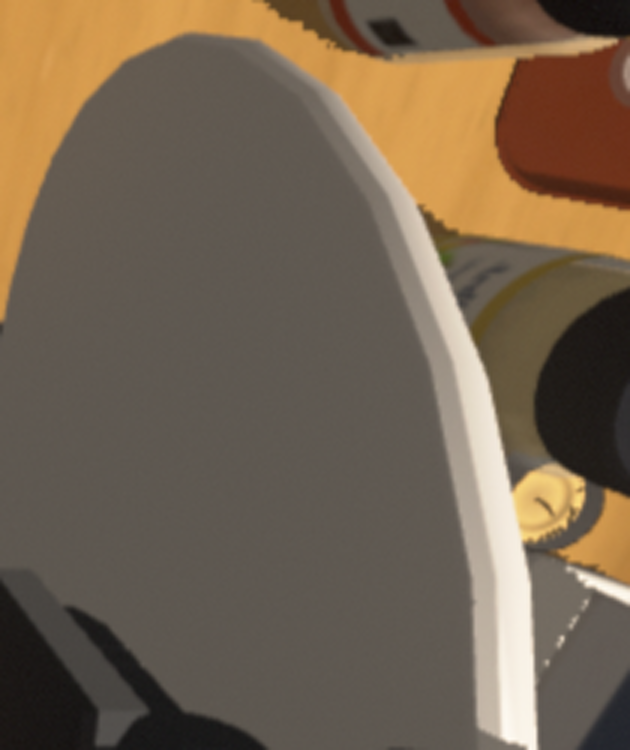

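```bash
python3 th.py w7.pkl 495 71.7 573.3 173 | sed -n 5,9p
```

```text
1.36 [467.1  72.7] obs 495.0 71.7 | [498. 174.] obs 573.3
1.4 [477.4  72.6] obs 495.0 71.7 | [522.8 172. ] obs 573.3
1.44 [487.7  72.5] obs 495.0 71.7 | [548.1 172.8] obs 573.3
1.48 [497.9  72.5] obs 495.0 71.7 | [573.3 173.4] obs 573.3
1.52 [508.   72.5] obs 495.0 71.7 | [598.2 173.9] obs 573.3
```

>>> move_arm(motion=[0,2,0.4,0,0,0,4,0.8,0,0,0,4,0.8,0,0])

```text
clock: 7.7
tcp_pos: [0.5433, 0.1455, 0.2513]
orientation: [0.449, 0.546, -0.449, 0.546]
contact_force: [-1.4, -0.5, 0.4]
gripper_width: 1.001
```

Lid now at about 1.49. I'll back away, and check the lid from clear.

>>> move_arm(motion=[0,-15,-3,0,0,0,-40,-8,0,0,0,-80,-16,0,0,0,-120,-24,0,0,0,-130,-40,20,0])

```text
clock: 8.2
tcp_pos: [0.409, 0.1059, 0.2694]
orientation: [0.448, 0.548, -0.45, 0.545]
contact_force: [1.0, -0.7, 0.6]
gripper_width: 0.999
```

```bash
python3 snap.py w8; python3 - <<'E'
from h import *
for n in("scene","top"):
  f=grab_frame(n);cv2.imwrite(f"pics/{n}8.png",f[:,:,::-1])
crop("pics/top8.png","pics/top8c.png",180,80,330,260,3.3)
crop("pics/scene8.png","pics/scene8c.png",250,60,370,220,3.7)
E
```

```text
8.2 [0.409  0.1059 0.2694] [-0.03  0.06  1.71  0.    1.38 -0.22] [ 1.05 -0.66  0.57] 0.9988482105478012
```

View pics/top8c.png

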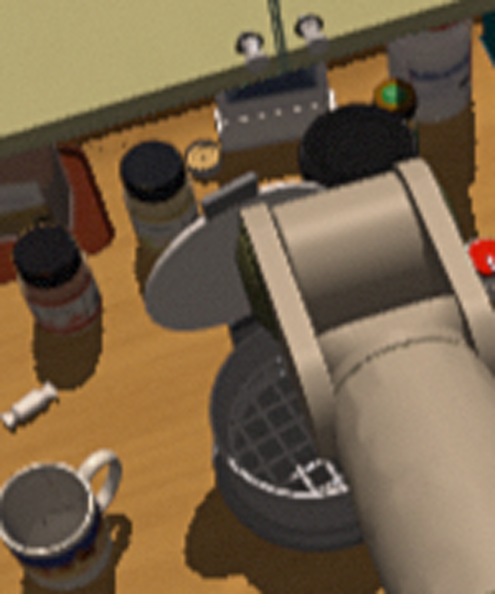

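View pics/scene8c.png

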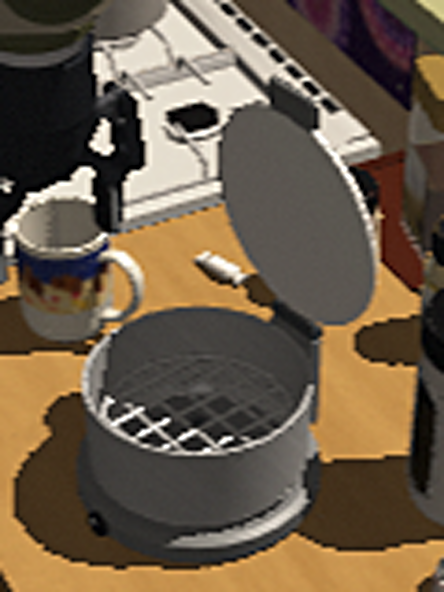

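View pics/w8.png

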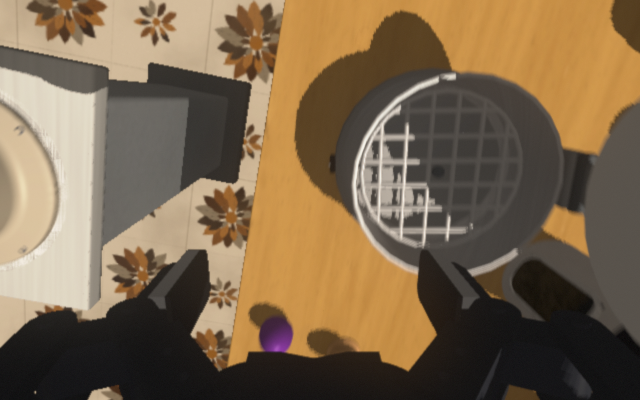

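```bash
python3 - <<'E'
from h import *
import pickle
S=calibration("scene");T=calibration("top")
print("lip",tri((S,250+298/3.7,60+94/3.7),(T,180+229/3.3,80+190/3.3)))
print("lip underside edge",tri((S,250+293/3.7,60+100/3.7),(T,180+231/3.3,80+196/3.3)))
print("pred 1.49", [proj(S,[.633-.0176*.98,.148-.0176*.19,.118+.217])],[proj(T,[.633-.0176*.98,.148-.0176*.19,.118+.217])])
# rack height: central hole boss at wrist w5 (338,186), w8 (465,172); grid crossing? 
W5=pickle.load(open("w5.pkl","rb"));W8=pickle.load(open("w8.pkl","rb"));print("boss",tri((W5,338,186),(W8,465,171)))
crop("pics/w8.png","pics/w8c.png",340,60,580,280,3.3)
crop("pics/w5.png","pics/w5p.png",220,60,470,310,3)
E
```

```text
lip (array([0.62604025, 0.14689575, 0.32651613]), [np.float64(0.0011841949407684243), np.float64(0.001184194940768705)])
lip underside edge (array([0.62220827, 0.14685512, 0.32281392]), [np.float64(0.00089789616321417), np.float64(0.0008978961632144054)])
pred 1.49 [array([327.34287158,  84.21416284])] [array([250.84959572, 138.11917453])]
boss (array([0.52320433, 0.14311045, 0.13813715]), [np.float64(0.002286912838445761), np.float64(0.0022869128384457363)])
```

View pics/w5p.png

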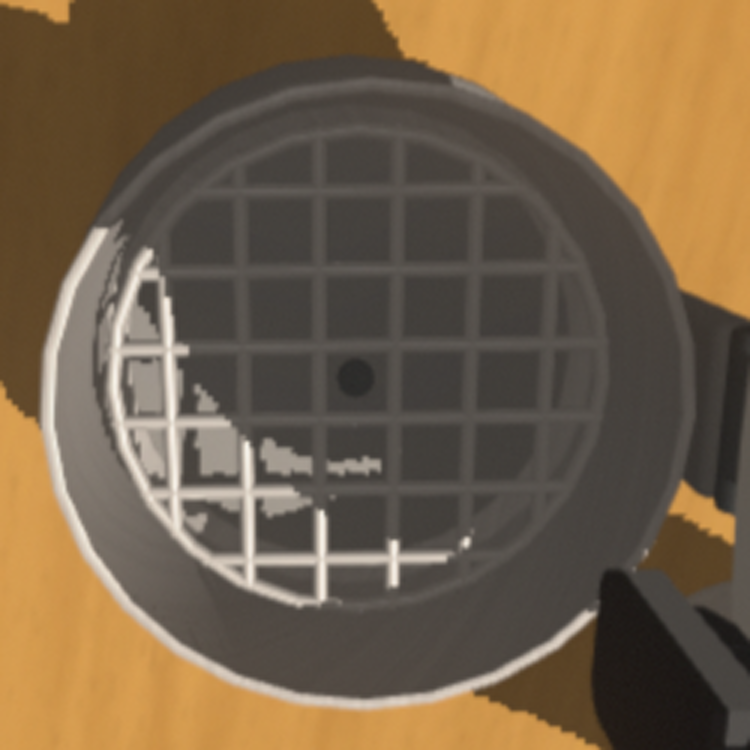

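View pics/w8c.png

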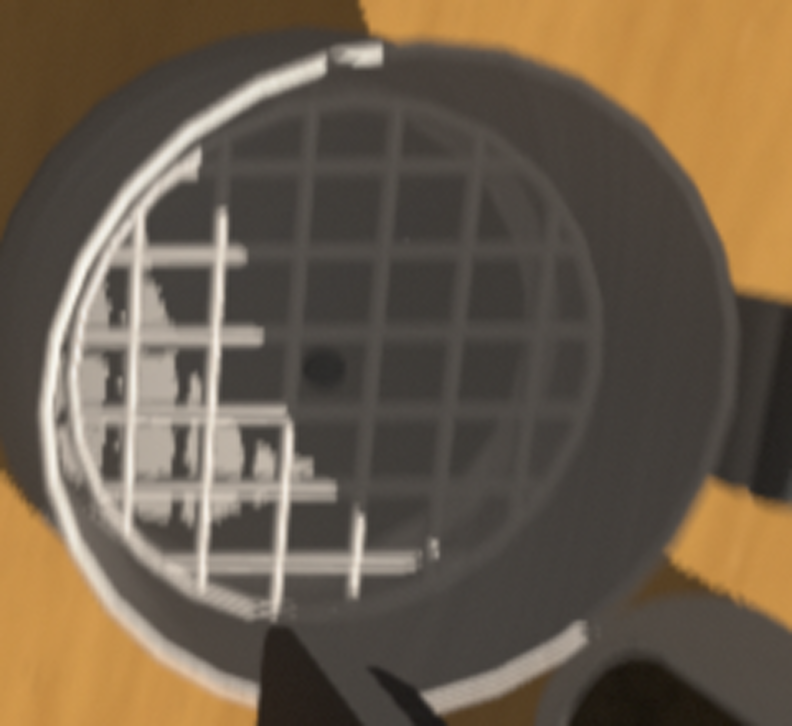

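```bash
python3 - <<'E'
from h import *
import pickle
W5=pickle.load(open("w5.pkl","rb"));W8=pickle.load(open("w8.pkl","rb"))
a=lambda x,y:(W5,220+x/3,60+y/3)
b=lambda x,y:(W8,340+x/3.3,60+y/3.3)
X=[]
for p,q in [((320,347),(295,333)),((395,420),(368,412)),((320,420),(288,412)),((395,347),(377,333)),((470,420),(447,412)),((395,492),(362,490))]:
  r=tri(a(*p),b(*q));X.append(r[0]);print(r[0].round(4),np.round(r[1],4))
print(np.mean(X[:4],0)); print("boss",tri(a(356,377),b(325,370)))
# rim from w5 & w8 : fit circle with outer rim
for f,P in ((a,[(43,400),(693,400),(365,80),(365,706)]),(b,[(42,400),(738,350),(400,42),(270,690)])):
  Q=np.array([onz(*f(*p),.112)[:2] for p in P]);print(Q.round(4))
  from scipy.optimize import least_squares
  print(least_squares(lambda p:np.hypot(*(Q-p[:2]).T)-p[2],[.53,.13,.09]).x)
E
```

```text
[0.5182 0.1365 0.0698] [0.0007 0.0007]
[0.5469 0.1174 0.0694] [0.0008 0.0008]
[0.5232 0.1126 0.069 ] [0.0008 0.0008]
[0.5411 0.1415 0.0724] [0.0007 0.0007]
[0.5708 0.122  0.0687] [0.0007 0.0007]
[0.5524 0.0932 0.0694] [0.0009 0.0009]
[0.53235463 0.127      0.07013917]
boss (array([0.53240727, 0.12710607, 0.0636062 ]), [np.float64(0.0013031956479219577), np.float64(0.0013031956479218972)])
[[0.4419 0.1164]
 [0.6196 0.1513]
 [0.5117 0.2169]
 [0.5505 0.0396]]
[0.53178732 0.12840332 0.09072968]
[[0.4425 0.1098]
 [0.6186 0.1587]
 [0.5084 0.2149]
 [0.5255 0.0395]]
[0.53226633 0.12877784 0.09049344]
```

>>> move_arm(motion=[0,0,-40,20,-8.4,0,0,-80,20,-16.8,0,0,-120,20,-25.2,0,0,-160,20,-33.6,0,0,-200,10,-42])

```text
clock: 8.85
tcp_pos: [0.4141, -0.0964, 0.2813]
orientation: [0.617, 0.346, -0.616, 0.347]
contact_force: [0.6, -0.3, 0.3]
gripper_width: 0.998
```

>>> move_arm(motion=[0,10,-35,-20,-8.4,0,20,-70,-30,-16.8,0,20,-70,-30,-25.2,0,20,-70,-30,-33.6,0,20,-70,-30,-42])

```text
clock: 9.35
tcp_pos: [0.4338, -0.1648, 0.25]
orientation: [-0.699, -0.103, 0.7, -0.102]
contact_force: [0.4, 0.6, 0.6]
gripper_width: 1.002
```

```bash
sleep 0; python3 snap.py w9; python3 - <<'E'
from h import *
crop("pics/w9.png","pics/w9c.png",220,0,480,200,3)
E
```

```text
9.35 [ 0.4338 -0.1648  0.25  ] [-0.62  0.16  1.64  0.    1.34  0.66] [0.37 0.62 0.64] 1.0015485503784771
```

View pics/w9c.png

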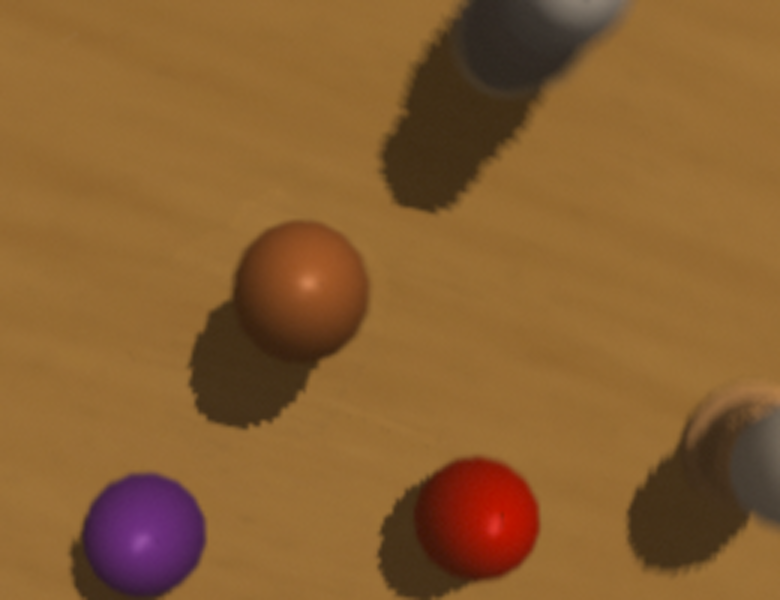

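```bash
python3 - <<'E'
from h import *
import pickle
W=pickle.load(open("w9.pkl","rb"));W2=pickle.load(open("w2.pkl","rb"))
print(onz(W,320.7,96.7,.0525),tri((W,320.7,96.7),(W2,477,173)))
print("purple",onz(W,268,179,.0285),"red",onz(W,379,172.5,.0285))
E
```

```text
[ 0.50092406 -0.15140918  0.0525    ] (array([ 0.50036596, -0.15140766,  0.04887798]), [np.float64(0.0005830306791043541), np.float64(0.0005830306791044279)])
purple [ 0.40398811 -0.1228197   0.0285    ] red [ 0.44480201 -0.23389434  0.0285    ]
```

>>> move_arm(motion=[0,35,7,-20,0,0,67,13.5,-50,0,0,67,13.5,-95,0,0,67,13.5,-140,0,0,67,13.5,-140,0])

```text
clock: 9.9
tcp_pos: [0.4978, -0.1492, 0.1057]
orientation: [-0.696, -0.109, 0.702, -0.104]
contact_force: [0.4, -0.1, -0.2]
gripper_width: 0.999
```

```bash
python3 snap.py w10
```

```text
9.9 [ 0.4978 -0.1492  0.1057] [-0.52  0.44  1.67  0.    1.04  0.75] [ 0.38 -0.09 -0.16] 0.9988160706017474
```

View pics/w10.png

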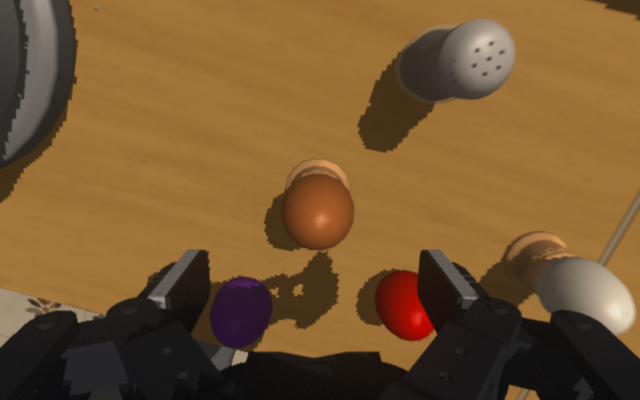

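```bash
python3 - <<'E'
from h import *
import pickle
W=pickle.load(open("w10.pkl","rb"))
print(onz(W,317.5,211,.0525),bot.state()["tcp_pos"],proj(W,bot.state()["tcp_pos"]),proj(W,[.5008,-.1513,.0525]))
E
```

```text
[ 0.50113186 -0.15000555  0.0525    ] [ 0.49948729 -0.1503385   0.10944319] [317.60814161 256.80415875] [319.42649133 212.13277369]
```

>>> move_arm(motion=[0,0,0.5,-25,0,0,0,0.5,-50,0,0,0,0.5,-68,0,0,0,0.5,-77,0,0,0,0.5,-77,0])

```text
clock: 10.45
tcp_pos: [0.5007, -0.1509, 0.0352]
orientation: [0.7, 0.105, -0.699, 0.106]
contact_force: [-0.6, -0.2, -0.2]
gripper_width: 1.003
```

```bash
python3 snap.py w11
```

```text
10.45 [ 0.5007 -0.1509  0.0352] [-0.52  0.55  1.72  0.    0.87  0.75] [-0.56 -0.21 -0.17] 1.002720719114144
```

View pics/w11.png

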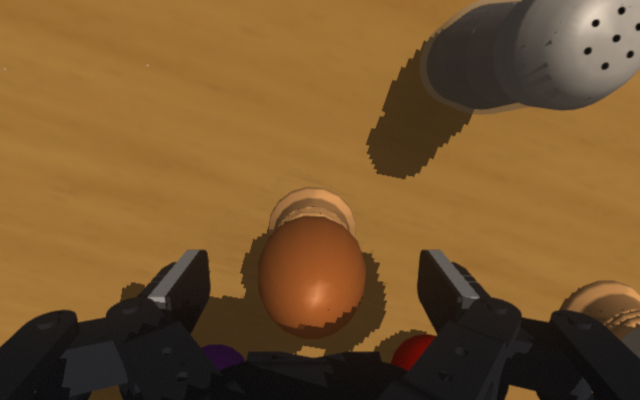

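>>> move_arm(motion=[90,0,0,0,0,120,0,0,0,0,160,0,0,0,0,200,0,0,0,0,200,0,0,0,0], force=25)

```text
clock: 11.0
tcp_pos: [0.5003, -0.1505, 0.0351]
orientation: [0.699, 0.105, -0.699, 0.105]
contact_force: [-0.6, 1.5, 5.4]
gripper_width: 0.499
```

>>> move_arm(motion=[200,0,0,0,0,200,0,0,5,0,200,0,0,15,0,200,0,0,30,0])

```text
clock: 11.4
tcp_pos: [0.4998, -0.1504, 0.0648]
orientation: [-0.699, -0.105, 0.7, -0.105]
contact_force: [0.3, 1.2, -0.9]
gripper_width: 0.499
```

```bash
python3 snap.py w12
```

```text
11.4 [ 0.4998 -0.1504  0.0648] [-0.52  0.5   1.7  -0.    0.94  0.76] [ 0.32  1.16 -0.93] 0.4991654053041491
```

View pics/w12.png

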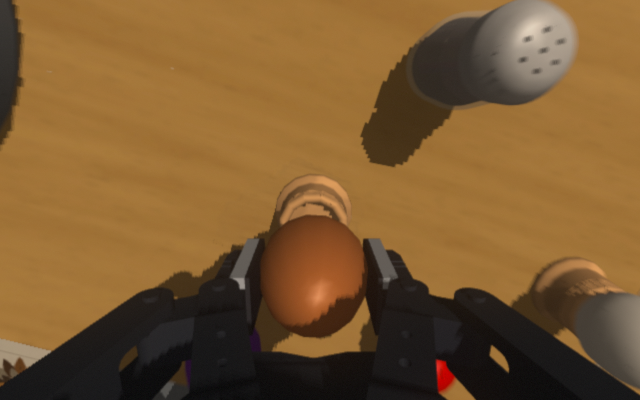

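>>> move_arm(motion=[200,0,0,35,0,200,0,0,75,0,200,-10,10,110,8.4,200,-20,30,140,16.8,200,-30,60,160,25.2])

```text
clock: 11.95
tcp_pos: [0.47, -0.0908, 0.2267]
orientation: [0.66, 0.256, -0.658, 0.257]
contact_force: [0.2, 0.5, -1.2]
gripper_width: 0.492
```

>>> move_arm(motion=[200,0,25,5,8.4,200,0,50,5,16.8,200,0,75,5,25.2,200,0,100,5,33.6,200,0,125,5,42])

```text
clock: 12.45
tcp_pos: [0.4699, 0.0355, 0.2296]
orientation: [0.523, 0.476, -0.523, 0.476]
contact_force: [1.0, -0.9, -1.1]
gripper_width: 0.498
```

>>> move_arm(motion=[200,5,25,0,8.4,200,20,50,0,16.8,200,40,75,0,16.8,200,60,93,0,16.8,200,62,93,0,16.8])

```text
clock: 12.95
tcp_pos: [0.5331, 0.1291, 0.2291]
orientation: [0.449, 0.546, -0.449, 0.546]
contact_force: [-0.4, -0.4, 0.4]
gripper_width: 0.497
```

```bash
python3 snap.py w13; python3 - <<'E'
from h import *
f=grab_frame("scene");cv2.imwrite("pics/scene13.png",f[:,:,::-1])
crop("pics/scene13.png","pics/scene13c.png",220,0,420,200,3.5)
E
```

```text
12.95 [0.5331 0.1291 0.2291] [ 0.02  0.37  1.43  0.    1.35 -0.17] [-0.42 -0.36  0.43] 0.4969362595534777
```

View pics/w13.png

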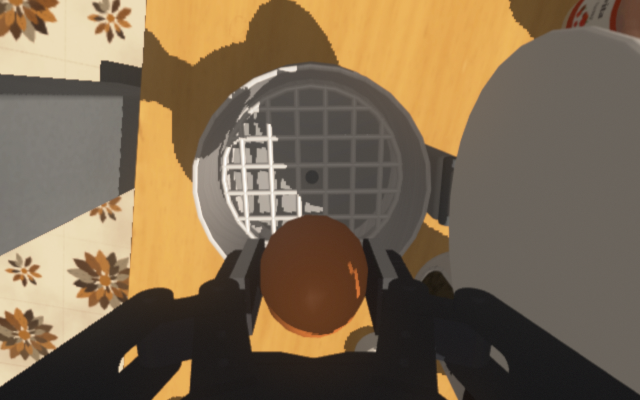

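View pics/scene13c.png

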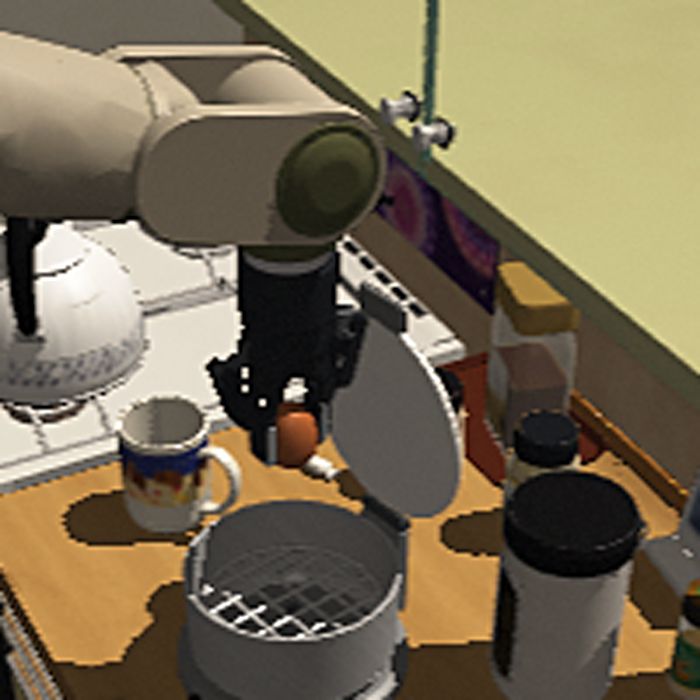

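>>> move_arm(motion=[200,-1,-2,-35,0,200,-1,-2,-70,0,200,-1,-2,-100,0,200,-1,-2,-122,0,200,-1,-2,-134,0])

```text
clock: 13.55
tcp_pos: [0.5299, 0.1246, 0.0939]
orientation: [0.449, 0.546, -0.45, 0.545]
contact_force: [-0.0, -0.1, -0.2]
gripper_width: 0.498
```

>>> move_arm(motion=[200,0,0,-2,0,200,0,0,-4,0,200,0,0,-4,0])

```text
clock: 13.85
tcp_pos: [0.5315, 0.1253, 0.0923]
orientation: [0.45, 0.546, -0.449, 0.546]
contact_force: [-1.1, -0.8, 0.1]
gripper_width: 0.499
```

```bash
python3 snap.py w14;python3 - <<'E'
from h import *
for i in range(3):
  print(bot.state()["contact_force"].round(2))
f=grab_frame("scene");cv2.imwrite("pics/scene14.png",f[:,:,::-1])
crop("pics/scene14.png","pics/scene14c.png",220,0,420,200,3.5)
E
```

```text
13.85 [0.5315 0.1253 0.0923] [ 0.02  0.5   1.61 -0.    1.03 -0.18] [-1.07 -0.8   0.13] 0.49876217871309075
[-0.71  1.54 -1.14]
[-0.71  1.54 -1.14]
[-0.71  1.54 -1.14]
```

View pics/scene14c.png

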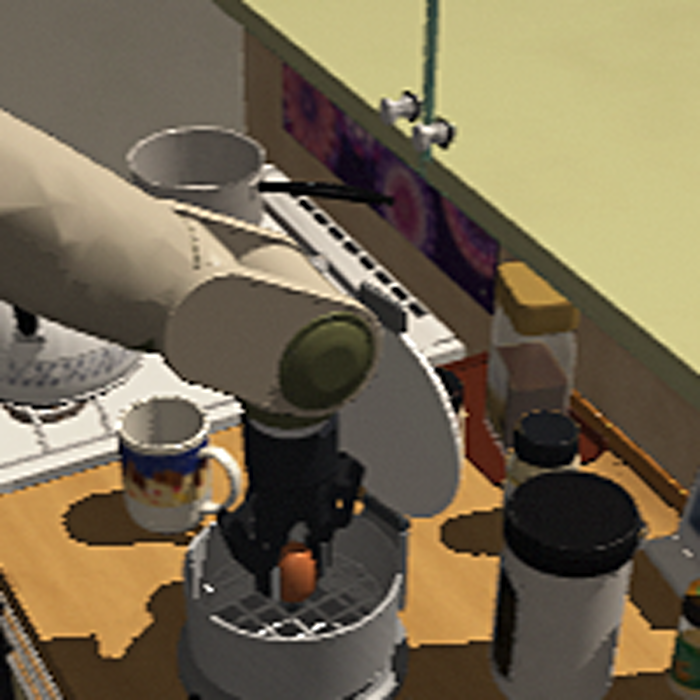

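View pics/w14.png

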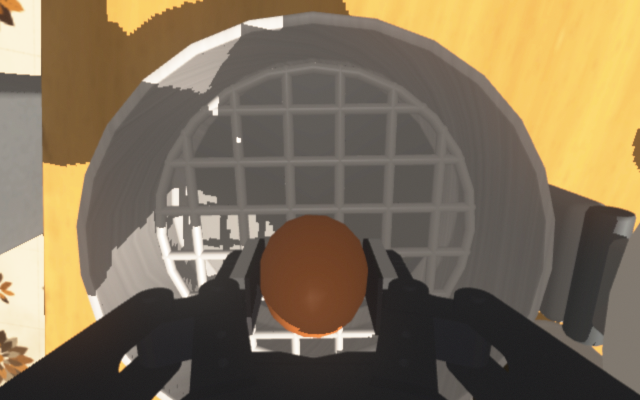

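>>> move_arm(motion=[200,0,0,-2,0,200,0,0,-4,0,200,0,0,-6,0,200,0,0,-6,0])

```text
clock: 14.35
tcp_pos: [0.5309, 0.1255, 0.085]
orientation: [0.449, 0.546, -0.449, 0.546]
contact_force: [0.3, -0.1, -0.1]
gripper_width: 0.495
```

>>> move_arm(motion=[200,0,0,-1,0,200,0,0,-2,0,200,0,0,-2,0])

```text
clock: 14.65
tcp_pos: [0.531, 0.1254, 0.0832]
orientation: [0.449, 0.546, -0.449, 0.546]
contact_force: [0.1, -0.6, -0.7]
gripper_width: 0.494
```

>>> move_arm(motion=[200,0,0,-1,0,200,0,0,-1,0])

```text
clock: 14.85
tcp_pos: [0.531, 0.1255, 0.0822]
orientation: [0.449, 0.546, -0.449, 0.546]
contact_force: [0.5, 0.2, -0.3]
gripper_width: 0.502
```

>>> move_arm(motion=[200,0,0,-1,0,200,0,0,-1,0])

```text
clock: 15.05
tcp_pos: [0.5311, 0.1255, 0.0813]
orientation: [0.449, 0.546, -0.449, 0.546]
contact_force: [0.9, -0.5, -0.1]
gripper_width: 0.498
```

>>> move_arm(motion=[200,0,0,-1,0,200,0,0,-1,0])

```text
clock: 15.25
tcp_pos: [0.5311, 0.1255, 0.0804]
orientation: [0.449, 0.546, -0.449, 0.546]
contact_force: [0.4, -0.4, 1.8]
gripper_width: 0.492
```

>>> move_arm(motion=[200,0,0,-1,0,200,0,0,-1,0])

```text
clock: 15.45
tcp_pos: [0.5311, 0.1255, 0.0795]
orientation: [0.449, 0.546, -0.449, 0.546]
contact_force: [-1.0, 0.8, 2.7]
gripper_width: 0.5
```

>>> move_arm(motion=[200,0,0,0,0,200,0,0,0,0])

```text
clock: 15.65
tcp_pos: [0.5311, 0.1255, 0.0794]
orientation: [0.449, 0.546, -0.449, 0.546]
contact_force: [-0.4, 1.0, 2.2]
gripper_width: 0.496
```

>>> move_arm(motion=[200,0,0,-0.5,0,200,0,0,-0.5,0])

```text
clock: 15.85
tcp_pos: [0.5311, 0.1255, 0.0789]
orientation: [0.449, 0.546, -0.449, 0.546]
contact_force: [-0.7, 1.8, 4.6]
gripper_width: 0.498
```

>>> move_arm(motion=[200,0,0,0,0,200,0,0,0,0])

```text
clock: 16.05
tcp_pos: [0.5311, 0.1255, 0.0789]
orientation: [0.449, 0.546, -0.449, 0.546]
contact_force: [-0.8, 0.9, 5.0]
gripper_width: 0.498
```

```bash
python3 snap.py w15
```

```text
16.05 [0.5311 0.1255 0.0789] [ 0.02  0.52  1.62  0.    1.   -0.18] [-0.85  0.93  4.96] 0.49798729974414374
```

View pics/w15.png

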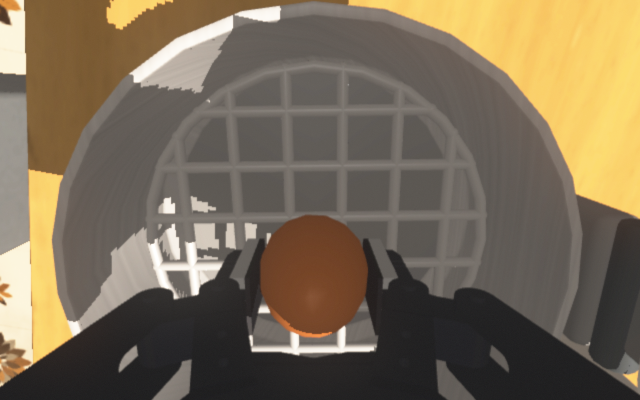

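>>> move_arm(motion=[200,0,0,0.7,0,200,0,0,1,0])

```text
clock: 16.3
tcp_pos: [0.5311, 0.1254, 0.0798]
orientation: [0.449, 0.546, -0.449, 0.546]
contact_force: [0.4, 0.9, 2.7]
gripper_width: 0.497
```

>>> move_arm(motion=[118,0,0,0,0,110,0,0,0,0,95,0,0,0,0,70,0,0,0,0,40,0,0,0,0])

```text
clock: 16.8
tcp_pos: [0.531, 0.1254, 0.0797]
orientation: [0.449, 0.546, -0.449, 0.546]
contact_force: [-0.2, 0.4, 0.2]
gripper_width: 0.84
```

```bash
python3 snap.py w16
```

```text
16.8 [0.531  0.1254 0.0797] [ 0.02  0.52  1.62 -0.    1.   -0.18] [-0.16  0.39  0.19] 0.839874523383324
```

View pics/w16.png

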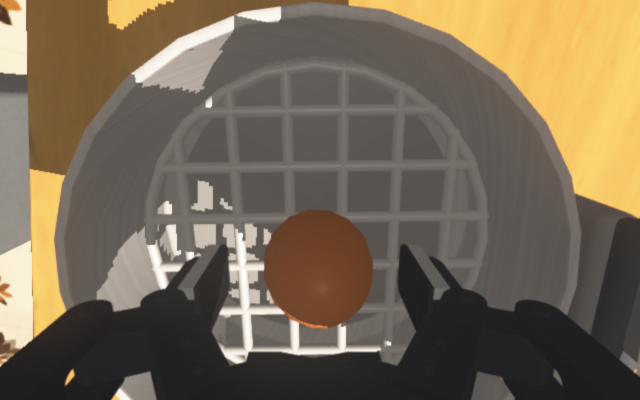

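>>> move_arm(motion=[40,0,0,10,0,40,0,0,30,0,40,0,0,65,0,40,-5,0,110,0,40,-30,0,150,0])

```text
clock: 17.35
tcp_pos: [0.5017, 0.1252, 0.2323]
orientation: [0.45, 0.545, -0.449, 0.546]
contact_force: [-0.6, 0.3, 0.7]
gripper_width: 0.843
```

>>> move_arm(motion=[40,-45,-10,10,0,40,-90,-20,15,0,40,-130,-40,15,0,40,-140,-80,15,0,40,-140,-120,15,0])

```text
clock: 17.85
tcp_pos: [0.3596, 0.005, 0.2459]
orientation: [0.449, 0.546, -0.448, 0.547]
contact_force: [2.0, -0.2, 0.4]
gripper_width: 0.844
```

>>> move_arm(motion=[40,0,-40,0,0,40,0,-80,0,0,40,0,-80,0,0,40,0,-80,0,0])

```text
clock: 18.25
tcp_pos: [0.3609, -0.0748, 0.2452]
orientation: [0.45, 0.545, -0.45, 0.546]
contact_force: [1.7, 0.1, 0.3]
gripper_width: 0.843
```

```bash
python3 snap.py w17; python3 - <<'E'
from h import *
for n in("scene","top"):
  f=grab_frame(n);cv2.imwrite(f"pics/{n}17.png",f[:,:,::-1])
crop("pics/top17.png","pics/top17c.png",160,80,400,260,3.3)
crop("pics/scene17.png","pics/scene17c.png",230,60,430,320,2.3)
E
```

```text
18.25 [ 0.3609 -0.0748  0.2452] [-0.53 -0.06  1.88  0.    1.31 -0.72] [1.66 0.11 0.34] 0.8425628474836646
```

View pics/top17c.png

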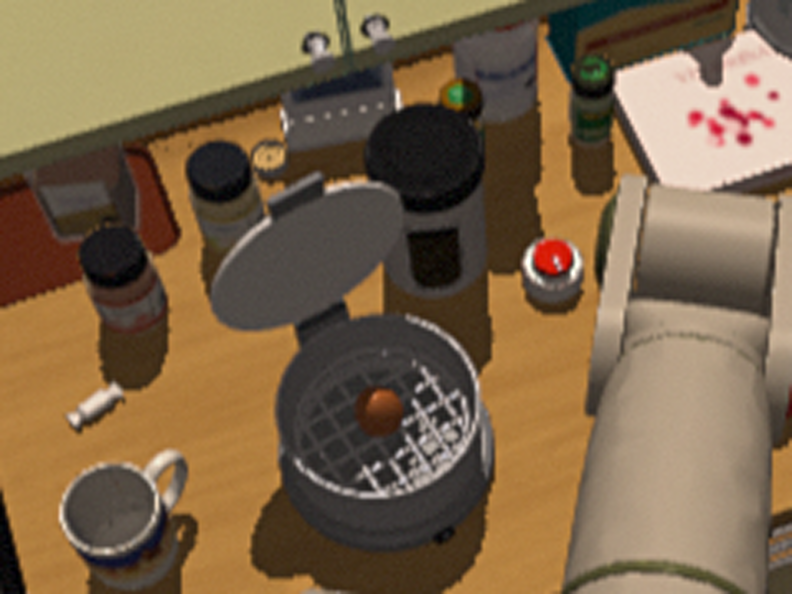

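View pics/scene17c.png

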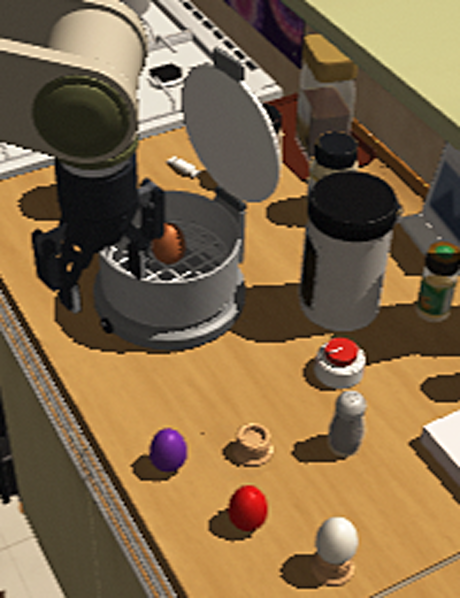

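```bash
python3 - <<'E'
from h import *
S=calibration("scene");T=calibration("top")
H=np.array([.633,.148,.118]);e=np.array([np.cos(.19),np.sin(.19),0]);l=np.array([-np.sin(.19),np.cos(.19),0])
for th in np.arange(1.38,1.7,.04):
  c=H-e*.104*np.cos(th)+[0,0,.104*np.sin(th)]; u=-e*np.cos(th)+np.array([0,0,np.sin(th)])
  o=[]
  for C,off,s in((T,[160,80],3.3),(S,[230,60],2.3)):
    P=np.array([proj(C,c+.094*(np.cos(a)*l+np.sin(a)*u)) for a in np.linspace(0,6.28,200)])
    o+=[((P.min(0)-off)*s).round(),((P.max(0)-off)*s).round(),((proj(C,H+.218*u)-off)*s).round()]
  print(round(th,2),*o)
crop("pics/top17.png","pics/top17d.png",215,125,290,185,9)
E
```

```text
1.38 [219. 203.] [414. 333.] [315. 215.] [172.  70.] [271. 203.] [208.  65.]
1.42 [216. 196.] [412. 331.] [309. 207.] [175.  67.] [273. 203.] [214.  61.]
1.46 [214. 190.] [409. 329.] [304. 198.] [178.  64.] [276. 202.] [220.  58.]
1.5 [211. 183.] [407. 328.] [298. 190.] [181.  62.] [278. 202.] [225.  55.]
1.54 [208. 177.] [405. 326.] [293. 181.] [184.  59.] [281. 202.] [231.  52.]
1.58 [206. 171.] [403. 325.] [288. 174.] [186.  57.] [284. 201.] [237.  50.]
1.62 [203. 165.] [400. 324.] [283. 166.] [189.  55.] [287. 201.] [242.  47.]
1.66 [201. 159.] [398. 323.] [278. 159.] [191.  54.] [290. 201.] [248.  46.]
1.7 [198. 153.] [396. 322.] [273. 152.] [193.  52.] [293. 200.] [254.  44.]
```

View pics/top17d.png

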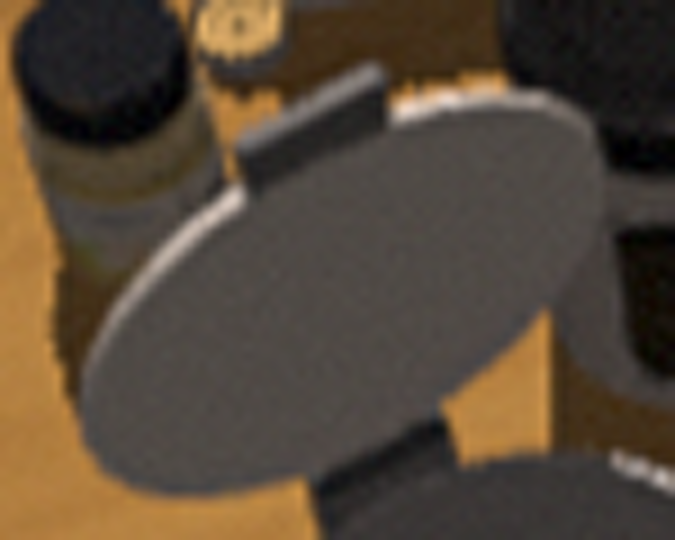

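```bash
python3 - <<'E'
from rig import bot
print(bot.hand_in())
E
```

```text
the job is handed in; nothing more can be done
None
```

I handed the job in at about 18.4 s. The lid stands upright and the brown egg stands on the rack in the pot. The hand-in gave no verdict, so this rests on my own checks.

- **Lid:** I pushed it up by its lip with the outside of the open gripper. The last top view puts it at about 1.50 rad, inside 1.41–1.73. Rougher scene/top triangulation of the lip gave up to about 1.52, and wrist views just before the last 4 mm push gave about 1.475.
- **Egg:** I gripped the brown egg on its stand and turned it to keep the wrist camera away from the lid. I then lowered it in 1 mm, finally 0.5 mm, steps.
    - The upward force rose to about 2–5 N and held. I eased it to about 2.7 N before letting go.
    - I measured the rack bars at about 70 mm above the worktop. The egg touched at the height that predicts.
- **Final pictures:** The egg stands upright near the pot's centre and the arm is well clear. The white egg, salt shaker and mug show no movement by eye. The red and purple eggs do not either. I did not re-measure any of them.
- **Disagreement:** My image measurements of the egg's centre height, 47–50 mm, came out a little below the stated geometry of 52.5 mm. I used 52.5 mm.

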